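# Set out the samples for the design review

## Task

Set out the samples for the review: first slide every sample plate, nose first, into a bay of the carrier until it is fully home against the stop; then stand every turned post upright on its foot on the drawing sheet. Tip each post up by its head end with the foot staying down on the table - do not carry it through the air lying or leaning. Leave the loose flange, the marker and the notebook where they are.

Things in the scene. Friction and masses are not known exactly. Their poses are not given: they have to be found in the camera images.
- post_a: First post, lying with its head to the robot's left (+y): aluminium shaft 30 mm dia., dark band at the head end, square dark steel foot 50x50x14 mm; 150 mm long overall, 0.4 to 0.65 kg. Lying, it rests on a foot edge and its head, axis dipping 4 degrees to the head. Origin: centre of the foot's outer face (26 mm up when lying, 0 standing); x: foot to head, up when it stands. May be absent.
- post_b: Second post, lying with its head to the robot's right (-y): aluminium shaft 30 mm dia., dark band at the head end, square dark steel foot 50x50x14 mm; 150 mm long overall, 0.4 to 0.65 kg. Lying, it rests on a foot edge and its head, axis dipping 4 degrees to the head. Origin: centre of the foot's outer face (26 mm up when lying, 0 standing); x: foot to head, up when it stands. May be absent.
- post_c: Third post, lying with its head to the robot's left (+y): aluminium shaft 30 mm dia., dark band at the head end, square dark steel foot 50x50x14 mm; 150 mm long overall, 0.4 to 0.65 kg. Lying, it rests on a foot edge and its head, axis dipping 4 degrees to the head. Origin: centre of the foot's outer face (26 mm up when lying, 0 standing); x: foot to head, up when it stands. May be absent.
- plate_blue: Blue plate lying flat, 120 (x) x 64 (y) x 8 mm, 0.15 kg; front (+x) nose 61 mm wide over its last 20 mm, 58 mm over the last 6. Upright aluminium pull tab on top, 12 (x) x 40 (y) mm, 34 mm tall (its top 42 mm over the underside), centred 48 mm behind the origin (x = -48 mm). Origin: centre of the underside, z up.
- plate_red: Red plate lying flat, 120 (x) x 64 (y) x 8 mm, 0.15 kg; front (+x) nose 61 mm wide over its last 20 mm, 58 mm over the last 6. Upright aluminium pull tab on top, 12 (x) x 40 (y) mm, 34 mm tall (its top 42 mm over the underside), centred 48 mm behind the origin (x = -48 mm). Origin: centre of the underside, z up.
- plate_blue_tab (a point): The middle of the blue plate's pull tab (25 mm over the plate's underside, 48 mm behind its origin); it stays outside the mouth when the plate is home.
- plate_red_tab (a point): The middle of the red plate's pull tab (25 mm over the plate's underside, 48 mm behind its origin); it stays outside the mouth when the plate is home.
- carrier: Fixed low two-bay carrier, grey base and aluminium channels, 90 (x) x 170 (y) x 30 mm; origin: centre of its underside; the bays' mouths open towards its -x (towards the robot).
- bay_left (a point): Left (+y) bay: where a plate's origin is when fully home; x inwards along the slot, z up. Mouth 22 mm towards -x from here (a home plate's tab is 26 mm outside it). Slot floor at this height, 12 mm over the table; slot 67 mm wide, 10.5 mm high, 82 mm deep to its stop. Lips reach 5 mm over each long edge (tops 18 mm over the floor), open between. Any plate fits either bay.
- bay_right (a point): Right (-y) bay: where a plate's origin is when fully home; x inwards along the slot, z up. Mouth 22 mm towards -x from here (a home plate's tab is 26 mm outside it). Slot floor at this height, 12 mm over the table; slot 67 mm wide, 10.5 mm high, 82 mm deep to its stop. Lips reach 5 mm over each long edge (tops 18 mm over the floor), open between. Any plate fits either bay.
- sheet: White drawing sheet 420 x 420 mm, flat on the table (no thickness to speak of); origin at its centre, x and y along its sides.
- flange: Bystander: loose turned aluminium flange, 68 mm across, 34 mm high; origin: centre of the underside. Leave alone.
- marker: Bystander: orange marker 130 x 14 x 14 mm lying along its x; origin: centre of the underside. Leave alone.
- notebook: Bystander: black notebook 150 x 210 x 16 mm lying flat; origin: centre of the underside. Leave alone.
There are look-alikes about, which are no part of the job. Leave any green or pink look-alike of the post_c alone.

How it is judged:
On the way, in this order (a step that is already met when the one before it is completed fails the run):
1. every plate is fully home in a bay of the carrier (((x of plate_blue in the frame of bay_left between -0.005 and 0.005 m and y of plate_blue in the frame of bay_left between -0.004 and 0.004 m and z of plate_blue in the frame of bay_left between -0.004 and 0.004 m and angle between the x axis of plate_blue and the x axis of bay_left, either way round below 0.06 rad and x of plate_blue_tab in the frame of bay_left below -0.03 m) or (x of plate_blue in the frame of bay_right between -0.005 and 0.005 m and y of plate_blue in the frame of bay_right between -0.004 and 0.004 m and z of plate_blue in the frame of bay_right between -0.004 and 0.004 m and angle between the x axis of plate_blue and the x axis of bay_right, either way round below 0.06 rad and x of plate_blue_tab in the frame of bay_right below -0.03 m)) and ((x of plate_red in the frame of bay_left between -0.005 and 0.005 m and y of plate_red in the frame of bay_left between -0.004 and 0.004 m and z of plate_red in the frame of bay_left between -0.004 and 0.004 m and angle between the x axis of plate_red and the x axis of bay_left, either way round below 0.06 rad and x of plate_red_tab in the frame of bay_left below -0.03 m) or (x of plate_red in the frame of bay_right between -0.005 and 0.005 m and y of plate_red in the frame of bay_right between -0.004 and 0.004 m and z of plate_red in the frame of bay_right between -0.004 and 0.004 m and angle between the x axis of plate_red and the x axis of bay_right, either way round below 0.06 rad and x of plate_red_tab in the frame of bay_right below -0.03 m))), for 0.2 s.
2. every post stands upright on the drawing sheet (angle between each of post_a, post_b, post_c's own x axis and vertical below 0.06 rad and height (world z) of each of post_a, post_b, post_c below 0.006 m and x of post_a in the frame of sheet between -0.21 and 0.21 m and y of post_a in the frame of sheet between -0.21 and 0.21 m and x of post_b in the frame of sheet between -0.21 and 0.21 m and y of post_b in the frame of sheet between -0.21 and 0.21 m and x of post_c in the frame of sheet between -0.21 and 0.21 m and y of post_c in the frame of sheet between -0.21 and 0.21 m), for 0.2 s.
At the end, for the whole second after the job is handed in: Every plate present is home in a bay (within 5 mm along the slot, 4 mm across and in height, 3.4 degrees); every post present stands within 3.4 degrees of upright, foot down on the table (6 mm), the foot centre on the drawing sheet; all at rest (all of step 1 and all of step 2 and linear speed of each of post_a, post_b, post_c, plate_blue, plate_red below 0.02 m/s and angular speed of each of post_a, post_b, post_c, plate_blue, plate_red below 0.1 rad/s); the robot touches nothing.
It fails at once if a post is carried through the air lying or leaning (its foot's centre more than 60 mm above the table while it leans over 23 degrees) ((angle between post_a's own x axis and vertical above 0.4 rad and height (world z) of post_a above 0.06 m) or (angle between post_b's own x axis and vertical above 0.4 rad and height (world z) of post_b above 0.06 m) or (angle between post_c's own x axis and vertical above 0.4 rad and height (world z) of post_c above 0.06 m)).
It fails at once if the flange, the marker or the notebook is moved more than 30 mm (distance of any of flange, marker, notebook from where it was at the start of the episode above 0.03 m).
Of post_a, post_b, post_c only 2 to 3 are there at a start; the rules pass over those that are not, and their reading is None.
At some moment in a run one of plate_blue, plate_red may be knocked a few centimetres aside while the robot is not near it.
Once in a run the grip may slacken for a moment while it holds something.
It also fails if it takes over 210 s, if anything falls off the work surface, if the arm or the gripper's body presses on something with over 40 N, if the wrist force passes 120 N, or if a joint passes its speed limit or range.

## Robot

A 7-joint arm with a two-finger parallel gripper is mounted at the origin on the work surface. World frame = base frame: x ahead of the robot, y to its left, z up, the work surface at z = 0. Lengths are in m, angles in rad, forces in N, time in s.
With the tool pointing down it reaches from about 0.425 to 1.025 m from the base axis. Payload 3.6 kg.
Tool frame: the origin (TCP) lies midway between the tips of the shut fingers; the grasp point (between the pads) lies 19 mm behind it; z points along the fingers, y is the line along which they close (so a half turn about z gives the same grasp; the last joint's range is limited). The gripper opens to 85 mm and grips with 20 to 120 N. Pads are 22 mm wide; open, the fingers measure 114 mm over their backs; the gripper's body (76 mm by 85 mm) begins 54 mm behind the grasp point. The pads swing forward as they close: fully open they stand 13 mm farther back than shut.
Start: joints at [-1.306, 0.591, 0.048, 1.609, -0.033, 0.943, -0.034], TCP at [0.254, 0.679, 0.231] pointing down, gripper open.
Joint ranges: [-2.69, 2.69], [-0.47, 2.24], [-1.27, 1.36], [0.19, 2.51], [-1.53, 4.68], [0.08, 2.07], [-3.09, 3.09]. Speed limits (rad/s): [2.57, 2.57, 3.14, 3.14, 3.14, 3.14, 3.14].

## Interface

Orientations are given as [roll, pitch, yaw] about the fixed x, y, z axes, in that order (R = Rz(yaw) Ry(pitch) Rx(roll)).
In Python, from workcell import ctrl gives the robot as it stands. The module is installed in compiled form; this text tells all that it offers.
- The arm moves only by the tool servo_tool, never from a script. Its argument "motion" is text: rows parted by semicolons, each of 7 numbers parted by spaces: the opening, from -1 (shut) to 1 (fully open), then the shift along the tool's x, y, z scaled (see below), then the turn, a rotation vector about the tool's x, y, z scaled (see below). In form: grip x y z rx ry rz; .... A call has 1 to 8 rows; each row shifts and turns the commanded pose from where the row before left it, along the tool's axes as they then stand; what a row does not reach is not made up. The controller multiplies each number of a shift by 0.02 m and each number of a turn by 0.15 rad. A row lasts 1/10 s, in which the tool goes at most 50 mm and 8.59 degrees, less where a joint would pass 70% of its speed; a pose out of reach is approached as far as the arm can. A call with a number of a shift or a turn outside -1 to 1 is refused whole. A call with a gripper value outside its range is refused whole. The fingers move at their own pace and stop on an object; the grip force is fixed at half the most. Time passes only in rows, so rows that do not move let the fingers close. It gives the time, the measured TCP pose, the force, the opening and the grip force at its end, in the units of the state.
- ctrl.observe(): the state, without advancing time (a new reading comes with each control period).
- ctrl.camera(name): name is "side" or "top" or "wrist"; returns a dict with "color" (420x560x3 uint8, blue, green, red), "fx", "fy", "cx", "cy" (pixels), "rvec" (rotation vector, rad) and "tvec" (3), from world to camera coordinates, as OpenCV has them. Camera axes: x right, y down, z forward; pixel columns grow to the right and rows downward; lengths in m; the calibration is good to about 2 mm. The wrist camera is an equidistant fisheye: a pixel r from the principal point sees the ray r / f radians off the axis. A picture is of the moment at which its call begins. There is no depth.
- ctrl.finish_job(): hands the job in; it is judged then, once.
The state is a dict: "time": time; "joint_positions": joint angles; "joint_vel": joint speeds; "effort": joint torques, N m; "tcp_pos": TCP position; "tool_rot": TCP orientation; "ft_force": force on the tool from outside, world axes, zero at the start; "torque": the same for the moment, N m; "grip_width": finger opening in m; "grasp_force": force on a finger pad.
Only numpy, scipy, OpenCV 4.12 (cv2) and the standard library are available. Lean on these libraries where they do the work, as an engineer would, in place of code of your own. Each camera call takes 0.05 s, during which the arm holds its last target. There are 200 camera calls.

## Working session

There is one attempt and no reset: what is moved stays moved. The work goes in short steps, Python scripts to look and compute and a tool call to move; the robot and the scene stay as the last step left them, time stands still between calls to the robot, and variables do not carry over. Pictures are saved under pics/ and viewed, at most 14 in all, crops included, and the job is handed in when it is done.

Besides the shell and the picture viewer there is one more tool, called as a command line: name --argument value ..., lists and objects as JSON in quotes. servo_tool: Moves the arm, as the interface text tells. Its arguments: {"type":"object","properties":{"motion":{"type":"string"}},"required":["motion"]}

```bash
mkdir -p pics; ls
cat > h.py <<'E'
import numpy as np, cv2
from workcell import ctrl
def cam(n):
    c=ctrl.camera(n); c['R']=cv2.Rodrigues(np.array(c['rvec'],float))[0]; c['t']=np.array(c['tvec'],float).ravel(); c['n']=n; return c
def ray(c,u,v):
    x=(u-c['cx'])/c['fx']; y=(v-c['cy'])/c['fy']
    if c['n']=='wrist':
        r=np.hypot(x,y)+1e-12; d=np.array([np.sin(r)*x/r,np.sin(r)*y/r,np.cos(r)])
    else: d=np.array([x,y,1.])
    return -c['R'].T@c['t'], c['R'].T@d
def onz(c,u,v,z):
    o,d=ray(c,u,v); return o+d*(z-o[2])/d[2]
def proj(c,p):
    q=c['R']@np.array(p,float)+c['t']
    if c['n']=='wrist':
        r=np.hypot(q[0],q[1])+1e-12; th=np.arctan2(r,q[2]); x,y=th*q[0]/r,th*q[1]/r
    else: x,y=q[0]/q[2],q[1]/q[2]
    return np.array([x*c['fx']+c['cx'],y*c['fy']+c['cy']])
E
python3 - <<'E'
from h import *
for n in('top','side'):
    c=cam(n); cv2.imwrite(f'pics/{n}0.png',c['color']); print(n,-c['R'].T@c['t'],c['fx'],c['R'].round(2).tolist())
print(ctrl.observe())
E
```

```text
pics
top [0.2237366  0.04374609 1.39471494] 492.5560032783352 [[-0.0, -1.0, 0.0], [-0.98, 0.0, -0.2], [0.2, -0.01, -0.98]]
side [ 0.24593064 -0.67432201  0.74287554] 401.693132558034 [[0.95, -0.31, 0.01], [-0.21, -0.65, -0.73], [0.23, 0.69, -0.69]]
{'time': 0.1, 'joint_positions': array([-1.30650409,  0.59202134,  0.04832331,  1.60971486, -0.03333279,
        0.94270179, -0.03370451]), 'joint_vel': array([-7.69422050e-05, -1.87870644e-03,  1.03707307e-03, -2.46085223e-03,
        9.68637129e-04,  1.52781619e-03,  1.12618772e-03]), 'effort': array([ 4.72104715e-03, -5.49992645e+01,  1.55327316e+00, -1.98823392e+01,
        9.73733113e-03,  3.81310761e-03,  8.62634721e-06]), 'tcp_pos': array([0.25363014, 0.67838012, 0.23025228]), 'tool_rot': array([-3.13955536e+00,  9.83593831e-05,  2.78384067e+00]), 'ft_force': array([-0.04308327,  0.04491449,  0.29320455]), 'torque': array([-0.0781371 , -0.00618406,  0.00642043]), 'grasp_force': 0.0, 'grip_width': 0.08519880377777415}
```

View pics/top0.png

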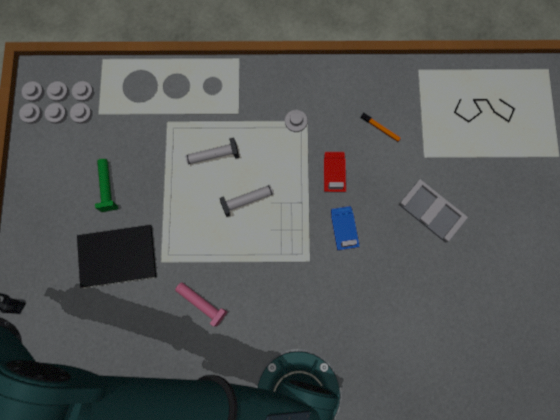

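View pics/side0.png

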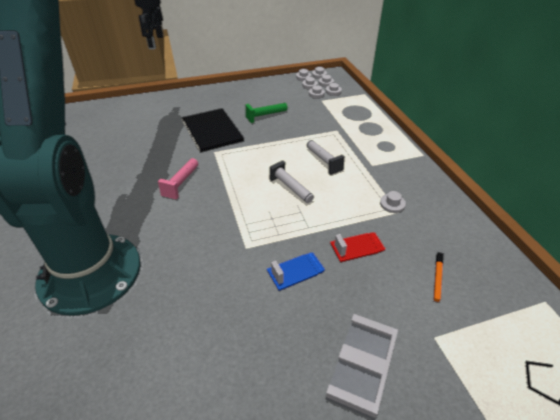

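The top view shows these items:
- **Posts:** one lies with its foot at (235,148) and head at (190,158), to the left. The other has its foot at (226,207) and head at (270,190), to the right, so it is post_b.
- **Look-alikes of the posts:** green at (105,185) and pink at (201,304). Both are to be left alone. Round items at (30–90,90–112) and the flange at (296,120) are also left alone.
- **Plates:** red at (335,172) and blue at (344,228), with tabs at (336,185) and (349,243).
- **Carrier:** at (433,210), with its mouths to the lower left.

Next I'll measure these and make one close crop.

```bash
cat > m.py <<'E'
from h import *
def big(m):
    k=cv2.findContours(m.astype(np.uint8),cv2.RETR_EXTERNAL,cv2.CHAIN_APPROX_NONE)[0]
    return sorted(k,key=cv2.contourArea)[::-1]
def plate(c,col):
    im=c['color'].astype(int); b,g,r=im[...,0],im[...,1],im[...,2]
    m=((b>r+60)&(b>g+40)) if col=='blue' else ((r>b+80)&(r>g+80))
    if col=='red' : m&=(g<60)
    k=big(m)[0][:,0,:].astype(float)
    P=np.array([onz(c,u,v,.008)[:2] for u,v in k])
    return P,k
def rect(P):
    (x,y),(w,h),a=cv2.minAreaRect((P*1000).astype(np.float32))
    if w<h: w,h=h,w; a+=90
    return np.array([x,y])/1000,w,h,(a+90)%180-90
def line(im,x0,x1,y0,y1): return im[y0:y1,x0:x1]
E
python3 - <<'E'
from m import *
c=cam('top'); im=c['color']
for col in('red','blue'):
    P,k=plate(c,col); print(col,rect(P))
    x,y,w,h=cv2.boundingRect(k.astype(np.int32)); 
    s=im[y:y+h,x:x+w].astype(int); t=(np.ptp(s,axis=2)<50)&(s.min(2)>110)
    q=big(t)[0][:,0,:]+[x,y]; print(' tab px',q.mean(0),onz(c,*q.mean(0),.042)[:2])
# carrier
hs=im.astype(int); m=np.zeros(im.shape[:2],bool); s=hs[165:255,390:480]; m[165:255,390:480]=(s.min(2)>110)
k=np.concatenate(big(m)[:1])[:,0,:]; P=np.array([onz(c,u,v,.030)[:2] for u,v in k.astype(float)]); print('carrier',rect(P),cv2.boxPoints(cv2.minAreaRect(k.astype(np.float32))))
# feet + bands on sheet
m[:]=0; s=hs[125:258,170:305]; m[125:258,170:305]=s.max(2)<80
for q in big(m)[:5]:
    u,v=q[:,0,:].mean(0); print('dark',cv2.contourArea(q),(u,v),onz(c,u,v,.025)[:2],cv2.boundingRect(q))
for u,v in[(165,122),(308,122),(310,261),(161,261),(296,120)]: print(onz(c,u,v,0)[:2])
a=cv2.resize(im[140:260,320:480],None,fx=4,fy=4,interpolation=cv2.INTER_CUBIC)[:,:]
b=cv2.resize(im[130:220,180:340],(640,360),interpolation=cv2.INTER_CUBIC)
cv2.imwrite('pics/crop1.png',cv2.resize(np.vstack([a,b[:,:]]),(457,600)))
E
```

```text
red (array([ 0.61498792, -0.11346008]), 117.96705627441406, 60.92094802856445, -0.20191192626953125)
 tab px [336. 184.] [ 0.56822501 -0.11360465]
blue (array([ 0.44895483, -0.13790579]), 119.07186126708984, 63.724178314208984, 8.743705749511719)
 tab px [349.03571429 242.35714286] [ 0.401762   -0.14527735]
carrier (array([ 0.49670575, -0.38995905]), 168.74822998046875, 88.48844146728516, 48.71451187133789) [[400.70078 201.8567 ]
 [419.46432 178.54442]
 [467.03616 216.83394]
 [448.2726  240.14622]]
dark 91.0 (np.float64(234.0), np.float64(147.86363636363637)) [0.68204625 0.17843398] (230, 138, 10, 20)
dark 82.5 (np.float64(224.70731707317074), np.float64(206.29268292682926)) [0.50854638 0.20220353] (220, 197, 11, 20)
dark 2.0 (np.float64(188.5), np.float64(161.875)) [0.64011168 0.30926494] (188, 160, 3, 4)
dark 1.5 (np.float64(271.0), np.float64(192.28571428571428)) [0.5488741  0.07081412] (270, 191, 3, 4)
dark 0.0 (np.float64(295.5), np.float64(125.0)) [ 0.75175701 -0.00119945] (294, 125, 4, 1)
[0.77215473 0.38852995]
[ 0.77077513 -0.03958417]
[ 0.35471928 -0.03898433]
[0.35663896 0.38199827]
[ 0.77723898 -0.00367775]
```

View pics/crop1.png

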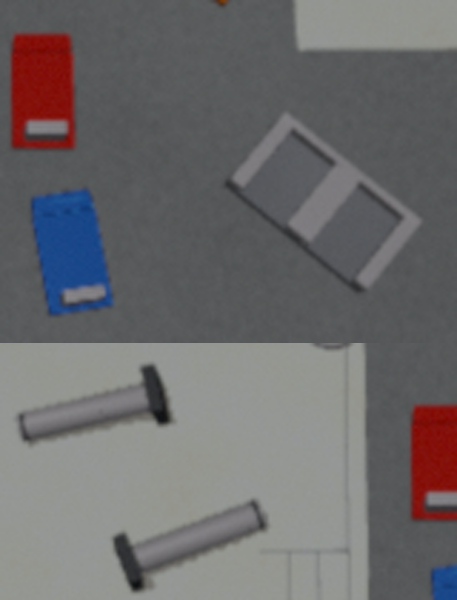

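The crop confirms the scene: two posts with square dark feet, grey and not green or pink, both plates nose-up, and the carrier mouths at the lower left. The measured sizes agree with the description (plates 118×62, carrier 169×88, tab-to-centre 47–48 mm). First I'll travel high towards the plates.

servo_tool --motion "1 -1 -0.91 0 0 0 0;1 -1 -0.91 0 0 0 0;1 -1 -0.91 0 0 0 0;1 -1 -0.91 0 0 0 0;1 -1 -0.91 0 0 0 0;1 -1 -0.91 0 0 0 0;1 -1 -0.91 0 0 0 0;1 -1 -0.91 0 0 0 0"

```text
time: 0.95
tcp_pos: [0.3531, 0.4854, 0.2311]
tool_rot: [-3.141, -0.0, 2.784]
ft_force: [-0.6, -0.4, -0.0]
grip_width: 0.0851
grasp_force: 0.0
```

servo_tool --motion "1 -1 -0.91 0 0 0 0;1 -1 -0.91 0 0 0 0;1 -1 -0.91 0 0 0 0;1 -1 -0.91 0 0 0 0;1 -1 -0.91 0 0 0 0;1 -1 -0.91 0 0 0 0;1 -1 -0.91 0 0 0 0;1 -1 -0.91 0 0 0 0"

```text
time: 1.75
tcp_pos: [0.4519, 0.2931, 0.2312]
tool_rot: [-3.141, -0.0, 2.784]
ft_force: [-0.3, -0.4, -0.2]
grip_width: 0.0857
grasp_force: 0.0
```

servo_tool --motion "1 -1 -0.91 0 0 0 0;1 -1 -0.91 0 0 0 0;1 -1 -0.91 0 0 0 0;1 -1 -0.91 0 0 0 0;1 -1 -0.91 0 0 0 0;1 -1 -0.91 0 0 0 0;1 -1 -0.91 0 0 0 0;1 -1 -0.91 0 0 0 0"

```text
time: 2.55
tcp_pos: [0.5508, 0.1008, 0.2312]
tool_rot: [-3.141, -0.0, 2.784]
ft_force: [0.3, 0.6, 0.5]
grip_width: 0.0852
grasp_force: 0.0
```

servo_tool --motion "1 0 0 0 0 0 1;1 0 0 0 0 0 1;1 0 0 0 0 0 1;1 0 0 0 0 0 1;1 0 0 0 0 0 1;1 0 0 0 0 0 1;1 0 0 0 0 0 1;1 0 0 0 0 0 1"

```text
time: 3.35
tcp_pos: [0.5503, 0.1019, 0.2312]
tool_rot: [-3.141, 0.0, 1.578]
ft_force: [-0.2, 0.1, 0.3]
grip_width: 0.0853
grasp_force: 0.0
```

servo_tool --motion "1 0 0 0 0 0 1;1 0 0 0 0 0 1;1 0 0 0 0 0 1;1 0 0 0 0 0 1;1 0 0 0 0 0 1;1 0 0 0 0 0 1;1 0 0 0 0 0 1;1 0 0 0 0 0 1"

```text
time: 4.15
tcp_pos: [0.5503, 0.102, 0.2311]
tool_rot: [-3.141, 0.0, 0.378]
ft_force: [0.2, -0.7, -0.3]
grip_width: 0.0852
grasp_force: 0.0
```

servo_tool --motion "1 0 0 0 0 0 1;1 0 0 0 0 0 0.55;1 0 0 0 0 0 0"

```text
time: 4.45
tcp_pos: [0.5503, 0.1021, 0.2309]
tool_rot: [3.141, 0.001, 0.152]
ft_force: [-0.1, -1.0, -1.0]
grip_width: 0.0856
grasp_force: 0.0
```

servo_tool --motion "1 -0.77 0.925 0 0 0 0;1 -0.77 0.925 0 0 0 0;1 -0.77 0.925 0 0 0 0;1 -0.77 0.925 0 0 0 0;1 -0.77 0.925 0 0 0 0;1 -0.77 0.925 0 0 0 0;1 -0.77 0.925 0 0 0 0;1 -0.77 0.925 0 0 0 0"

```text
time: 5.25
tcp_pos: [0.4505, -0.0638, 0.2314]
tool_rot: [-3.141, -0.0, 0.154]
ft_force: [0.1, -0.6, 0.2]
grip_width: 0.0853
grasp_force: 0.0
```

servo_tool --motion "1 -0.77 0.925 0 0 0 0;1 -0.77 0.925 0 0 0 0;1 -0.77 0.925 0 0 0 0;1 -0.77 0.925 0 0 0 0;1 0 0 1 0 0 0;1 0 0 1 0 0 0;1 0 0 1 0 0 0;1 0 0 1 0 0 0"

```text
time: 6.05
tcp_pos: [0.4015, -0.1455, 0.1507]
tool_rot: [-3.142, -0.001, 0.154]
ft_force: [-0.4, 0.5, 0.1]
grip_width: 0.0854
grasp_force: 0.0
```

servo_tool --motion "1 0 0 1 0 0 0;1 0 0 1 0 0 0;1 0 0 0 0 0 0;1 0 0 0 0 0 0"

```text
time: 6.45
tcp_pos: [0.4013, -0.1457, 0.1115]
tool_rot: [-3.141, 0.0, 0.152]
ft_force: [0.2, -0.4, 0.3]
grip_width: 0.0857
grasp_force: 0.0
```

Run:
```python
from m import *
c=cam('wrist'); cv2.imwrite('pics/w1.png',c['color']); s=ctrl.observe(); print(s['tcp_pos'],s['tool_rot'],s['joint_positions'].round(2)); print('cam',-c['R'].T@c['t'],c['R'].round(2).tolist(),c['fx'])
P,k=plate(c,'blue'); print(rect(P))
c2=cam('top'); print(rect(plate(c2,'red')[0]))
```

```text
[ 0.40169017 -0.1457942   0.11189424] [ 3.14126923e+00 -8.65645610e-04  1.51834107e-01] [-0.19  0.52  0.59  2.37 -0.72  0.43 -0.41]
cam [ 0.48253228 -0.13359308  0.25402177] [[0.15, -0.99, -0.0], [-0.93, -0.14, 0.33], [-0.32, -0.05, -0.95]] 325.19226210127806
(array([ 0.44755652, -0.13837653]), 119.51761627197266, 63.70398712158203, 8.590238571166992)
(array([ 0.61509845, -0.11420742]), 118.6695327758789, 61.35300064086914, -1.233642578125)
```

View pics/w1.png

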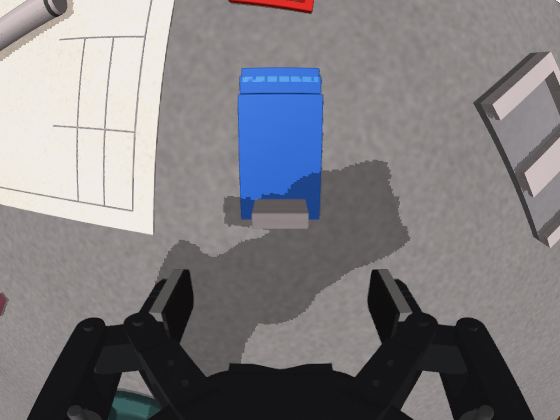

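The wrist view shows the blue plate at (280,145) and its tab at (280,214), centred between the fingers. Its position agrees with the top view to 1–2 mm. Next I'll lower and grip.

servo_tool --motion "1 -0.06 0 1 0 0 0;1 0 0 1 0 0 0;1 0 0 1 0 0 0;1 0 0 1 0 0 0;1 0 0 0.95 0 0 0;1 0 0 0 0 0 0;-1 0 0 0 0 0 0;-1 0 0 0 0 0 0"

```text
time: 7.35
tcp_pos: [0.4008, -0.146, 0.0133]
tool_rot: [3.14, -0.002, 0.152]
ft_force: [-0.3, -0.5, -0.5]
grip_width: 0.0588
grasp_force: 0.0
```

servo_tool --motion "-1 0 0 0 0 0 0;-1 0 0 0 0 0 0;-1 0 0 0 0 0 0;-1 0 0 0 0 0 0;-1 0 0 0 0 0 0;-1 0 0 0 0 0 0"

```text
time: 7.95
tcp_pos: [0.4007, -0.1457, 0.0134]
tool_rot: [3.141, -0.002, 0.152]
ft_force: [-1.5, 0.7, 8.4]
grip_width: 0.0387
grasp_force: 59.8
```

servo_tool --motion "-1 0 0 -0.5 0 0 0;-1 0 0 -0.5 0 0 0;-1 0 0 -0.5 0 0 0;-1 0 0 -0.5 0 0 0;-1 0 0 -0.5 0 0 0;-1 0 0 -0.5 0 0 0;-1 0 0 0 0 0 0"

```text
time: 8.65
tcp_pos: [0.4007, -0.1455, 0.0735]
tool_rot: [3.14, -0.002, 0.152]
ft_force: [0.9, 0.8, -1.3]
grip_width: 0.0389
grasp_force: 60.7
```

Run:
```python
from m import *
c=cam('side'); cv2.imwrite('pics/s1.png',cv2.resize(c['color'][150:390,220:480],(780,720))[:600]); s=ctrl.observe(); print(s['tcp_pos'],s['grip_width'],s['grasp_force'])
```

```text
[ 0.40048943 -0.14539108  0.0729173 ] 0.03891190404610769 60.729496479034424
```

View pics/s1.png

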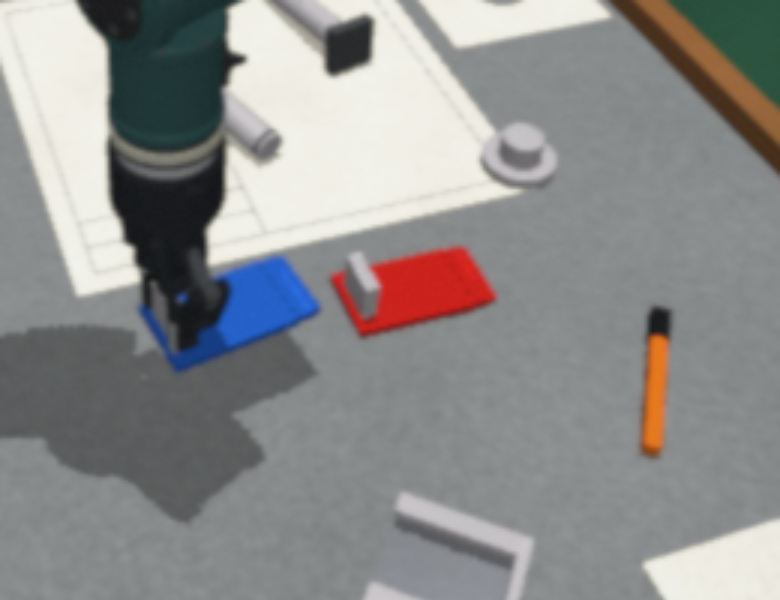

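The side view shows the blue plate held level at about (240,310) in the crop, lifted clear. Next I'll go to the pre-insert point of the right bay and measure the carrier with the wrist camera.

servo_tool --motion "-1 -0.516 0.941 0 0 0 0;-1 -0.516 0.941 0 0 0 0;-1 -0.516 0.941 0 0 0 0;-1 -0.516 0.941 0 0 0 0;-1 -0.516 0.941 0 0 0 0;-1 -0.516 0.941 0 0 0 0;-1 -0.516 0.941 0 0 0 0;-1 -0.516 0.941 0 0 0 0"

```text
time: 9.5
tcp_pos: [0.3406, -0.3074, 0.0719]
tool_rot: [-3.141, 0.0, 0.151]
ft_force: [0.2, 0.3, -2.0]
grip_width: 0.0391
grasp_force: 60.7
```

servo_tool --motion "-1 0 0 0 0 0 0.97;-1 0 0 0 0 0 0.97;-1 0 0 0 0 0 0.97;-1 0 0 0 0 0 0.97;-1 0 0 0 0 0 0.97;-1 0 0 0 0 0 0.97;-1 0 0 0 0 0 0;-1 0 0 0 0 0 0"

```text
time: 10.3
tcp_pos: [0.3411, -0.3066, 0.0719]
tool_rot: [3.141, 0.001, -0.718]
ft_force: [-0.3, -0.4, -1.3]
grip_width: 0.039
grasp_force: 60.8
```

Run:
```python
from m import *
s=ctrl.observe(); print(s['tcp_pos'],s['tool_rot'],s['grip_width'],s['grasp_force'])
c=cam('wrist'); cv2.imwrite('pics/w2.png',c['color']); np.save('w2.npy',c,allow_pickle=True)
P,k=plate(c,'blue'); P=np.array([onz(c,u,v,.068)[:2] for u,v in k]); print(rect(P))
```

```text
[ 0.3410804  -0.30660279  0.07194421] [ 3.14137724e+00  8.37928208e-04 -7.18262889e-01] 0.03902756503195966 60.80996632575989
(array([ 0.38026758, -0.34278607]), 108.79647064208984, 62.88118362426758, -41.121665954589844)
```

View pics/w2.png

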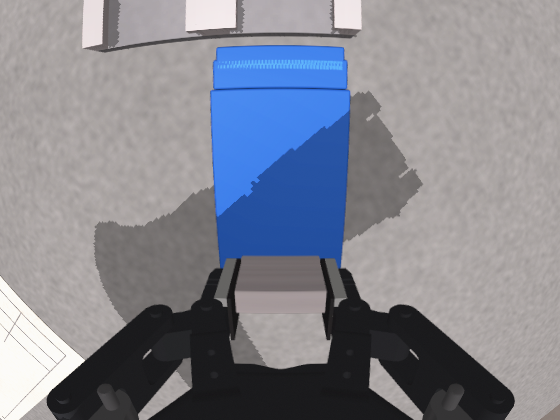

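Run:
```python
from m import *
c=np.load('w2.npy',allow_pickle=True).item(); im=c['color']
yc=np.array([.660,.751]); xc=np.array([.751,-.660]); C=np.array([.4967,-.390])
g=cv2.GaussianBlur(im,(3,3),0).min(2).astype(int)
for v in (3,10,18,24):
    r=g[v,60:400]; d=np.diff(r); e=[i+60 for i in range(2,len(d)-2) if abs(r[i+2]-r[i-2])>30 and abs(d[i])==abs(d[i-3:i+4]).max()]
    print(v,[(u,*( (np.array([(onz(c,u+.5,v,.03)[:2]-C)@xc,(onz(c,u+.5,v,.03)[:2]-C)@yc])*1000).round(1))) for u in e])
s=ctrl.observe();print((s['tcp_pos'][:2]-C)@xc,(s['tcp_pos'][:2]-C)@yc)
for u,v in[(83,50),(106,47),(186,33),(237,31),(333,32),(361,36)]: print(u,v,(onz(c,u,v,.03)[:2]-C)@xc,(onz(c,u,v,.03)[:2]-C)@yc)
```

```text
3 [(83, np.float64(-16.4), np.float64(82.6)), (103, np.float64(-20.0), np.float64(67.0)), (119, np.float64(-22.5), np.float64(55.4)), (185, np.float64(-29.5), np.float64(12.5)), (235, np.float64(-32.1), np.float64(-16.6)), (242, np.float64(-32.3), np.float64(-20.5)), (333, np.float64(-31.7), np.float64(-71.3)), (360, np.float64(-30.3), np.float64(-86.9))]
10 [(82, np.float64(-21.2), np.float64(83.1)), (102, np.float64(-24.7), np.float64(67.5)), (118, np.float64(-27.1), np.float64(55.8)), (185, np.float64(-34.0), np.float64(12.4)), (235, np.float64(-36.5), np.float64(-16.6)), (244, np.float64(-36.7), np.float64(-21.7)), (333, np.float64(-36.1), np.float64(-71.3)), (360, np.float64(-34.7), np.float64(-86.9))]
18 [(82, np.float64(-26.8), np.float64(82.8)), (102, np.float64(-30.2), np.float64(67.3)), (117, np.float64(-32.3), np.float64(56.3)), (118, np.float64(-32.4), np.float64(55.6)), (185, np.float64(-39.0), np.float64(12.3)), (235, np.float64(-41.4), np.float64(-16.7)), (243, np.float64(-41.6), np.float64(-21.2)), (329, np.float64(-41.1), np.float64(-69.0)), (333, np.float64(-41.0), np.float64(-71.2)), (334, np.float64(-40.9), np.float64(-71.8)), (360, np.float64(-39.7), np.float64(-86.8)), (361, np.float64(-39.6), np.float64(-87.4))]
24 [(82, np.float64(-31.0), np.float64(82.6)), (102, np.float64(-34.2), np.float64(67.1)), (117, np.float64(-36.3), np.float64(56.2)), (185, np.float64(-42.7), np.float64(12.2)), (235, np.float64(-45.0), np.float64(-16.7)), (241, np.float64(-45.2), np.float64(-20.1)), (333, np.float64(-44.6), np.float64(-71.2)), (361, np.float64(-43.3), np.float64(-87.3))]
-0.17185254966598373 -0.04011002879211795
83 50 -0.04868314911523611 0.0818292101201035
106 47 -0.04979269167998131 0.06423954261244288
186 33 -0.048241384752801916 0.011829876021792727
237 31 -0.04923478710301759 -0.017581147117420086
333 32 -0.0494467668573192 -0.07091199889814649
361 36 -0.05063619337721062 -0.08700002350221435
```

Rib edges by the wrist camera give an outer width of 169.7 mm, which matches the stated 170. The right bay centre is 2.6 mm to tool +y of the held plate. I'll lower with that shift and start inserting gently.

servo_tool --motion "-1 0 0.13 0.5 0 0 0;-1 0 0 0.5 0 0 0;-1 0 0 0.5 0 0 0;-1 0 0 0.5 0 0 0;-1 0 0 0.25 0 0 0;-1 0 0 0 0 0 0"

```text
time: 10.95
tcp_pos: [0.3393, -0.3087, 0.027]
tool_rot: [-3.141, 0.001, -0.721]
ft_force: [-0.3, -1.1, -1.6]
grip_width: 0.0389
grasp_force: 60.9
```

servo_tool --motion "-1 0.4 0 0 0 0 0;-1 0.4 0 0 0 0 0;-1 0.4 0 0 0 0 0;-1 0.3 0 0 0 0 0;-1 0.3 0 0 0 0 0;-1 0 0 0 0 0 0"

```text
time: 11.55
tcp_pos: [0.3677, -0.3336, 0.0274]
tool_rot: [3.141, -0.002, -0.721]
ft_force: [0.4, -0.8, -1.5]
grip_width: 0.0389
grasp_force: 60.9
```

Run:
```python
from m import *
s=ctrl.observe(); print(s['tcp_pos'],s['tool_rot'],s['ft_force'])
c=cam('wrist'); d=cam('side'); a=c['color'][0:300]; b=cv2.resize(d['color'][290:410,280:500],(560,305)); cv2.imwrite('pics/w3.png',np.vstack([a,b])[:600])
```

```text
[ 0.36769138 -0.33357529  0.0273709 ] [ 3.14102463e+00 -1.52054035e-03 -7.20763652e-01] [ 0.35140464 -0.81291354 -1.47689134]
```

View pics/w3.png

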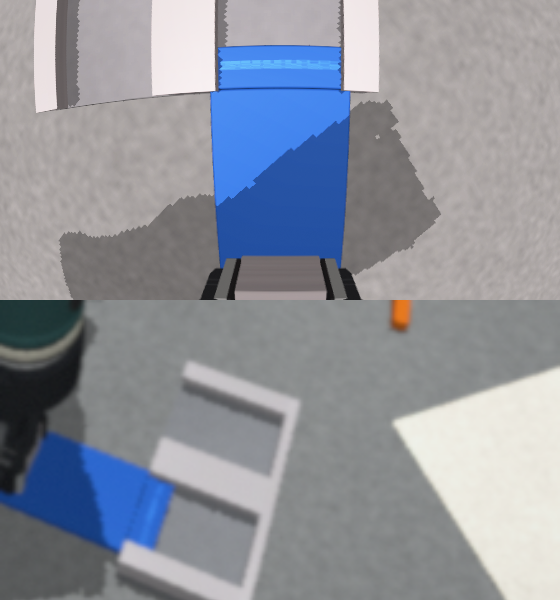

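The nose is under both lips, centred at (219–341, 45–90), and there is no contact force. I'll continue inserting.

servo_tool --motion "-1 0.4 0 0 0 0 0;-1 0.4 0 0 0 0 0;-1 0.4 0 0 0 0 0;-1 0.4 0 0 0 0 0;-1 0.4 0 0 0 0 0;-1 0.4 0 0 0 0 0;-1 0.2 0 0 0 0 0;-1 0 0 0 0 0 0"

```text
time: 12.45
tcp_pos: [0.4062, -0.3676, 0.0273]
tool_rot: [3.141, -0.001, -0.721]
ft_force: [-0.2, -0.4, -1.1]
grip_width: 0.0386
grasp_force: 60.9
```

servo_tool --motion "-1 0.1 0 0 0 0 0;-1 0.1 0 0 0 0 0;-1 0.1 0 0 0 0 0;-1 0 0 0 0 0 0"

```text
time: 12.85
tcp_pos: [0.4103, -0.3712, 0.0274]
tool_rot: [3.142, -0.0, -0.722]
ft_force: [0.6, -0.5, -1.2]
grip_width: 0.0387
grasp_force: 60.9
```

servo_tool --motion "-1 0.1 0 0 0 0 0;-1 0.1 0 0 0 0 0;-1 0 0 0 0 0 0"

```text
time: 13.15
tcp_pos: [0.4135, -0.3739, 0.0273]
tool_rot: [3.142, -0.001, -0.721]
ft_force: [0.2, 1.1, -1.0]
grip_width: 0.0388
grasp_force: 60.9
```

servo_tool --motion "-1 0.05 0 0 0 0 0;-1 0.05 0 0 0 0 0;-1 0 0 0 0 0 0"

```text
time: 13.45
tcp_pos: [0.4136, -0.3742, 0.0271]
tool_rot: [-3.141, 0.002, -0.722]
ft_force: [-1.6, 1.5, -0.7]
grip_width: 0.0389
grasp_force: 60.9
```

servo_tool --motion "-1 0.05 0 0 0 0 0;-1 0.05 0 0 0 0 0;-1 0 0 0 0 0 0"

```text
time: 13.75
tcp_pos: [0.4136, -0.3742, 0.0269]
tool_rot: [-3.141, 0.005, -0.722]
ft_force: [-4.8, 3.7, 0.7]
grip_width: 0.0388
grasp_force: 61.1
```

Contact with the stop came at the expected place (x_c = −73 mm, force rising). Next I'll release, lift and look.

servo_tool --motion "1 0 0 0 0 0 0;1 0 0 0 0 0 0;1 0 0 0 0 0 0;1 0 0 0 0 0 0;1 0 0 0 0 0 0;1 0 0 0 0 0 0"

```text
time: 14.35
tcp_pos: [0.4163, -0.3765, 0.0274]
tool_rot: [3.142, -0.001, -0.722]
ft_force: [-0.6, 0.1, 0.8]
grip_width: 0.0856
grasp_force: 0.0
```

servo_tool --motion "1 0 0 -1 0 0 0;1 0 0 -1 0 0 0;1 0 0 -1 0 0 0;1 0 0 -1 0 0 0;1 0 0 -1 0 0 0;1 0 0 -1 0 0 0;1 0 0 0 0 0 0"

```text
time: 15.05
tcp_pos: [0.417, -0.3777, 0.1496]
tool_rot: [3.141, -0.005, -0.722]
ft_force: [0.7, -0.2, -0.0]
grip_width: 0.0851
grasp_force: 0.0
```

Run:
```python
from m import *
s=ctrl.observe(); print(s['tcp_pos'],s['tool_rot'],s['joint_positions'].round(2))
c=cam('wrist'); cv2.imwrite('pics/w4.png',c['color']); np.save('w4.npy',c,allow_pickle=True)
d=cam('top'); print(rect(plate(d,'red')[0]))
```

```text
[ 0.41697634 -0.37773874  0.14956512] [ 3.14140511 -0.00475426 -0.72185078] [ 0.05  0.68  0.9   2.07 -0.78  0.77 -0.85]Traceback (most recent call last):
  File "<stdin>", line 4, in <module>
  File "m.py", line 9, in plate
    k=big(m)[0][:,0,:].astype(float)
      ~~~~~~^^^
IndexError: list index out of range
```

View pics/w4.png

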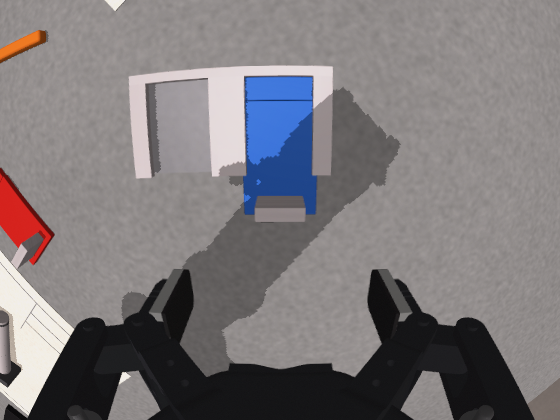

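The blue plate is home: its nose is against the back bar at (279,76) and its tab is at (280,208), outside the mouth. Next is the red plate.

servo_tool --motion "1 -0.2 -1 0 0 0 0;1 -0.2 -1 0 0 0 0;1 -0.2 -1 0 0 0 0;1 -0.2 -1 0 0 0 0;1 -0.2 -1 0 0 0 0;1 -0.2 -1 0 0 0 0;1 -0.2 -1 0 0 0 0;1 -0.2 -1 0 0 0 0"

```text
time: 15.95
tcp_pos: [0.4975, -0.2337, 0.1461]
tool_rot: [3.141, 0.002, -0.722]
ft_force: [-0.1, -0.9, 0.4]
grip_width: 0.0852
grasp_force: 0.0
```

servo_tool --motion "1 -0.2 -1 0 0 0 0;1 -0.2 -1 0 0 0 0;1 -0.2 -1 0 0 0 0;1 -0.2 -1 0 0 0 0;1 -0.2 -1 0 0 0 0;1 -0.2 -1 0 0 0 0;1 -0.2 -1 0 0 0 0;1 0 0 0 0 0 -0.8"

```text
time: 16.75
tcp_pos: [0.5703, -0.1073, 0.145]
tool_rot: [3.141, 0.003, -0.593]
ft_force: [-0.6, -0.3, 0.2]
grip_width: 0.0853
grasp_force: 0.0
```

servo_tool --motion "1 0 0 0 0 0 -1;1 0 0 0 0 0 -1;1 0 0 0 0 0 -1;1 0 0 0 0 0 -1;1 0 0 1 0 0 0;1 0 0 0.9 0 0 0;1 0 0 0 0 0 0;1 0 0 0 0 0 0"

```text
time: 17.55
tcp_pos: [0.5685, -0.1114, 0.1085]
tool_rot: [-3.141, 0.002, -0.002]
ft_force: [0.2, 0.8, -0.0]
grip_width: 0.0851
grasp_force: 0.0
```

Run:
```python
from m import *
s=ctrl.observe(); print(s['tcp_pos'],s['tool_rot'],s['joint_positions'].round(2))
c=cam('wrist'); cv2.imwrite('pics/w5.png',c['color'])
im=c['color'].astype(int); m=(im[...,2]>im[...,0]+60)&(im[...,2]>im[...,1]+60)
for k in big(m)[:3]:
    P=np.array([onz(c,u,v,.008)[:2] for u,v in k[:,0,:].astype(float)]); print(cv2.contourArea(k),k[:,0].mean(0),rect(P))
```

```text
[ 0.56851095 -0.1114188   0.10854309] [-3.14142912e+00  2.00567109e-03 -2.05205880e-03] [-0.36  0.69  0.69  2.05 -0.72  0.66 -0.75]
11329.0 [283.60612245 146.20204082] (array([ 0.6148222 , -0.11482625]), 119.24334716796875, 63.633888244628906, -1.0544586181640625)
770.0 [485.45588235  23.54411765] (array([ 0.72974121, -0.285108  ]), 65.68824768066406, 14.401881217956543, 53.81483459472656)
229.5 [ 18.76119403 390.23880597] (array([0.23468646, 0.33874774]), 69.0646743774414, 37.201019287109375, 42.01180648803711)
```

servo_tool --motion "1 -0.085 0.125 1 0 0 0.1;1 0 0 1 0 0 0;1 0 0 1 0 0 0;1 0 0 1 0 0 0;1 0 0 0.8 0 0 0;1 0 0 0 0 0 0;-1 0 0 0 0 0 0;-1 0 0 0 0 0 0"

```text
time: 18.4
tcp_pos: [0.5684, -0.1143, 0.0145]
tool_rot: [3.141, -0.002, -0.017]
ft_force: [-0.1, 0.2, 1.1]
grip_width: 0.0589
grasp_force: 0.0
```

servo_tool --motion "-1 0 0 0 0 0 0;-1 0 0 0 0 0 0;-1 0 0 0 0 0 0;-1 0 0 0 0 0 0;-1 0 0 0 0 0 0;-1 0 0 0 0 0 0"

```text
time: 19.0
tcp_pos: [0.5683, -0.1141, 0.0146]
tool_rot: [3.142, -0.002, -0.017]
ft_force: [-0.1, 0.2, 5.5]
grip_width: 0.0389
grasp_force: 60.9
```

servo_tool --motion "-1 0 0 -0.5 0 0 0;-1 0 0 -0.5 0 0 0;-1 0 0 -0.5 0 0 0;-1 0 0 -0.5 0 0 0;-1 0 0 -0.5 0 0 0;-1 0 0 -0.5 0 0 0;-1 0 0 0 0 0 0"

```text
time: 19.7
tcp_pos: [0.5684, -0.1143, 0.0749]
tool_rot: [3.141, -0.003, -0.017]
ft_force: [-0.0, 0.9, -0.8]
grip_width: 0.0389
grasp_force: 60.5
```

servo_tool --motion "-1 -0.967 0.737 0 0 0 0;-1 -0.967 0.737 0 0 0 0;-1 -0.967 0.737 0 0 0 0;-1 -0.967 0.737 0 0 0 0;-1 -0.967 0.737 0 0 0 0;-1 -0.967 0.737 0 0 0 0;-1 -0.967 0.737 0 0 0 0;-1 -0.967 0.737 0 0 0 0"

```text
time: 20.5
tcp_pos: [0.41, -0.2298, 0.0733]
tool_rot: [3.141, 0.0, -0.017]
ft_force: [-0.4, 0.0, -1.2]
grip_width: 0.0388
grasp_force: 60.5
```

servo_tool --motion "-1 -0.967 0.737 0 0 0 0;-1 0 0 0 0 0 0.94;-1 0 0 0 0 0 0.94;-1 0 0 0 0 0 0.94;-1 0 0 0 0 0 0.94;-1 0 0 0 0 0 0.94;-1 0 0 0 0 0 0;-1 0 0 0 0 0 0"

```text
time: 21.3
tcp_pos: [0.3913, -0.2436, 0.0732]
tool_rot: [3.141, 0.0, -0.719]
ft_force: [0.0, -0.3, -0.5]
grip_width: 0.0388
grasp_force: 60.7
```

Run:
```python
from m import *
s=ctrl.observe(); yc=np.array([.660,.751]); xc=np.array([.751,-.660]); C=np.array([.4967,-.390])
f=lambda p:(((p[:2]-C)@xc*1000).round(1),((p[:2]-C)@yc*1000).round(1))
print(s['tcp_pos'],s['tool_rot'],s['grasp_force'],f(s['tcp_pos']))
c=cam('wrist'); im=c['color']
i=im.astype(int); m=(i[...,2]>i[...,0]+60)&(i[...,2]>i[...,1]+60); k=big(m)[0][:,0,:].astype(float)
r=rect(np.array([onz(c,u,v,.068)[:2] for u,v in k])); print(r,f(r[0]),k.min(0),k.max(0))
g=cv2.GaussianBlur(im,(3,3),0).min(2).astype(int)
for v in (5,18):
    r=g[v,60:480]; d=np.diff(r); e=[j+60 for j in range(3,len(d)-3) if abs(r[j+2]-r[j-2])>30 and abs(d[j])==abs(d[j-3:j+4]).max()]
    print(v,[(u,*f(onz(c,u+.5,v,.03))) for u in e])
```

```text
[ 0.39128672 -0.24361994  0.07320294] [ 3.14122442e+00  1.71827648e-04 -7.18508759e-01] 60.69352626800537 (np.float64(-175.8), np.float64(40.4))
(array([ 0.43000894, -0.27914011]), 108.36509704589844, 63.00298309326172, -40.92353820800781) (np.float64(-123.3), np.float64(39.2)) [210.  48.] [348. 268.]
5 [(202, np.float64(-35.3), np.float64(83.1)), (229, np.float64(-36.6), np.float64(67.4)), (236, np.float64(-36.8), np.float64(63.4)), (327, np.float64(-36.6), np.float64(12.3)), (376, np.float64(-33.9), np.float64(-16.5)), (452, np.float64(-25.0), np.float64(-67.2)), (458, np.float64(-24.0), np.float64(-71.7))]
18 [(202, np.float64(-43.5), np.float64(82.9)), (229, np.float64(-44.6), np.float64(67.3)), (238, np.float64(-44.9), np.float64(62.2)), (327, np.float64(-44.7), np.float64(12.4)), (376, np.float64(-42.1), np.float64(-16.3)), (452, np.float64(-34.0), np.float64(-66.8)), (453, np.float64(-33.8), np.float64(-67.5)), (458, np.float64(-33.1), np.float64(-71.3))]
```

servo_tool --motion "-1 0 -0.03 0.5 0 0 0.03;-1 0 0 0.5 0 0 0;-1 0 0 0.5 0 0 0;-1 0 0 0.5 0 0 0;-1 0 0 0.27 0 0 0;-1 0 0 0 0 0 0"

```text
time: 21.95
tcp_pos: [0.3915, -0.2431, 0.0275]
tool_rot: [-3.141, 0.001, -0.726]
ft_force: [-0.8, -0.1, -0.7]
grip_width: 0.0389
grasp_force: 60.7
```

servo_tool --motion "-1 0.4 0 0 0 0 0;-1 0.4 0 0 0 0 0;-1 0.4 0 0 0 0 0;-1 0.4 0 0 0 0 0;-1 0.4 0 0 0 0 0;-1 0 0 0 0 0 0"

```text
time: 22.55
tcp_pos: [0.4232, -0.2711, 0.028]
tool_rot: [3.141, -0.002, -0.725]
ft_force: [-0.4, -0.4, -1.4]
grip_width: 0.0389
grasp_force: 60.7
```

servo_tool --motion "-1 0.4 0 0 0 0 0;-1 0.4 0 0 0 0 0;-1 0.4 0 0 0 0 0;-1 0.4 0 0 0 0 0;-1 0.4 0 0 0 0 0;-1 0.4 0 0 0 0 0;-1 0.4 0 0 0 0 0;-1 0 0 0 0 0 0"

```text
time: 23.35
tcp_pos: [0.4648, -0.3082, 0.028]
tool_rot: [3.141, -0.002, -0.726]
ft_force: [0.2, 0.7, -1.3]
grip_width: 0.0386
grasp_force: 60.7
```

servo_tool --motion "-1 0.1 0 0 0 0 0;-1 0.1 0 0 0 0 0;-1 0 0 0 0 0 0"

```text
time: 23.65
tcp_pos: [0.4664, -0.3096, 0.0279]
tool_rot: [-3.142, 0.0, -0.726]
ft_force: [0.1, -0.1, -1.5]
grip_width: 0.0389
grasp_force: 60.7
```

servo_tool --motion "-1 0.07 0 0 0 0 0;-1 0.07 0 0 0 0 0;-1 0 0 0 0 0 0"

```text
time: 23.95
tcp_pos: [0.4687, -0.3116, 0.028]
tool_rot: [3.142, -0.0, -0.726]
ft_force: [0.6, 0.4, -0.6]
grip_width: 0.0387
grasp_force: 60.7
```

servo_tool --motion "-1 0.05 0 0 0 0 0;-1 0.05 0 0 0 0 0;-1 0 0 0 0 0 0"

```text
time: 24.25
tcp_pos: [0.4692, -0.3121, 0.0277]
tool_rot: [-3.141, 0.002, -0.726]
ft_force: [-2.5, 1.4, -0.4]
grip_width: 0.0392
grasp_force: 60.8
```

servo_tool --motion "-1 0.06 0 0 0 0 0;-1 0.03 0 0 0 0 0;-1 0 0 0 0 0 0"

```text
time: 24.55
tcp_pos: [0.4691, -0.3121, 0.0275]
tool_rot: [-3.141, 0.005, -0.726]
ft_force: [-4.2, 4.5, 1.4]
grip_width: 0.0391
grasp_force: 61.0
```

servo_tool --motion "1 0 0 0 0 0 0;1 0 0 0 0 0 0;1 0 0 0 0 0 0;1 0 0 0 0 0 0;1 0 0 0 0 0 0;1 0 0 0 0 0 0"

```text
time: 25.15
tcp_pos: [0.4716, -0.3141, 0.028]
tool_rot: [-3.142, -0.0, -0.726]
ft_force: [-0.1, 0.6, 0.3]
grip_width: 0.0856
grasp_force: 0.0
```

servo_tool --motion "1 0 0 -1 0 0 0;1 0 0 -1 0 0 0;1 0 0 -1 0 0 0;1 0 0 -1 0 0 0;1 0 0 -1 0 0 0;1 0 0 -1 0 0 0;1 0 0 -1 0 0 0;1 0 0 0 0 0 0"

```text
time: 25.95
tcp_pos: [0.4724, -0.3154, 0.1702]
tool_rot: [-3.141, -0.005, -0.726]
ft_force: [0.4, 0.2, 0.1]
grip_width: 0.0855
grasp_force: 0.0
```

Run:
```python
from m import *
s=ctrl.observe(); yc=np.array([.660,.751]); xc=np.array([.751,-.660]); C=np.array([.4967,-.390])
f=lambda p:(((p[:2]-C)@xc*1000).round(1),((p[:2]-C)@yc*1000).round(1))
print(s['tcp_pos'],s['tool_rot'],s['joint_positions'].round(2))
c=cam('wrist'); cv2.imwrite('pics/w6.png',c['color'])
i=c['color'].astype(int); 
for m in((i[...,2]>i[...,0]+60)&(i[...,2]>i[...,1]+60),(i[...,0]>i[...,2]+50)&(i[...,0]>i[...,1]+30)):
    k=big(m)[0][:,0,:].astype(float)
    r=rect(np.array([onz(c,u,v,.02)[:2] for u,v in k])); print(r,f(r[0]),k.min(0),k.max(0))
```

```text
[ 0.47244288 -0.31537661  0.1702199 ] [-3.14106339 -0.00482665 -0.7263855 ] [-0.12  0.67  0.94  2.05 -0.76  0.81 -1.02]
(array([ 0.50337793, -0.34469077]), 119.2637710571289, 63.493648529052734, -41.68802261352539) (np.float64(-24.9), np.float64(38.4)) [246.  79.] [314. 207.]
(array([ 0.45034866, -0.40657678]), 118.90657043457031, 64.56756591796875, -39.149349212646484) (np.float64(-23.9), np.float64(-43.0)) [334.  80.] [399. 206.]
```

View pics/w6.png

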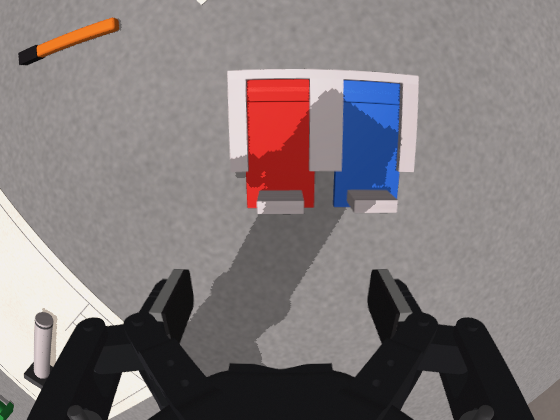

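Both plates are home: red at (280,140) and blue at (367,140) have their noses at the back bar, and their tabs are outside. Next are the posts. I'll go above post_b and turn the tool so that it closes across the shaft.

servo_tool --motion "1 -0.63 -0.99 -0.17 0 0 0;1 -0.63 -0.99 -0.17 0 0 0;1 -0.63 -0.99 -0.17 0 0 0;1 -0.63 -0.99 -0.17 0 0 0;1 -0.63 -0.99 -0.17 0 0 0;1 -0.63 -0.99 -0.17 0 0 0;1 -0.63 -0.99 -0.17 0 0 0;1 -0.63 -0.99 -0.17 0 0 0"

```text
time: 26.8
tcp_pos: [0.5006, -0.1272, 0.1942]
tool_rot: [3.141, 0.002, -0.726]
ft_force: [-0.5, 0.2, -0.1]
grip_width: 0.0857
grasp_force: 0.0
```

servo_tool --motion "1 -0.63 -0.99 -0.17 0 0 0;1 -0.63 -0.99 -0.17 0 0 0;1 -0.63 -0.99 -0.17 0 0 0;1 -0.63 -0.99 -0.17 0 0 0;1 -0.63 -0.99 -0.17 0 0 0;1 -0.63 -0.99 -0.17 0 0 0;1 -0.63 -0.99 -0.17 0 0 0;1 -0.63 -0.99 -0.17 0 0 0"

```text
time: 27.6
tcp_pos: [0.5303, 0.0579, 0.2213]
tool_rot: [3.14, 0.001, -0.726]
ft_force: [1.1, -0.5, 1.3]
grip_width: 0.0855
grasp_force: 0.0
```

servo_tool --motion "1 -0.63 -0.99 -0.17 0 0 0;1 -0.63 -0.99 -0.17 0 0 0;1 0 0 0 0 0 -1;1 0 0 0 0 0 -1;1 0 0 0 0 0 -1;1 0 0 0 0 0 -1;1 0 0 0 0 0 -1;1 0 0 0 0 0 -1"

```text
time: 28.4
tcp_pos: [0.5376, 0.1033, 0.228]
tool_rot: [-3.142, 0.002, 0.18]
ft_force: [1.3, -0.4, -0.3]
grip_width: 0.0856
grasp_force: 0.0
```

servo_tool --motion "1 0 0 0 0 0 -1;1 0 0 0 0 0 -1;1 0 0 0 0 0 -1;1 0 0 0 0 0 -1;1 0 0 0 0 0 -1;1 0 0 0 0 0 -1;1 0 0 0 0 0 -1;1 0 0 0 0 0 -1"

```text
time: 29.2
tcp_pos: [0.5375, 0.1032, 0.228]
tool_rot: [-3.14, 0.001, 1.38]
ft_force: [-0.3, 0.8, 0.8]
grip_width: 0.0852
grasp_force: 0.0
```

servo_tool --motion "1 0 0 0 0 0 -1;1 0 0 0 0 0 -1;1 0 0 0 0 0 -1;1 0 0 0 0 0 -0.3;1 0 0 0 0 0 0;1 0 0 0 0 0 0"

```text
time: 29.8
tcp_pos: [0.5379, 0.103, 0.2284]
tool_rot: [-3.14, -0.0, 1.868]
ft_force: [-0.7, -0.5, 0.0]
grip_width: 0.0855
grasp_force: 0.0
```

Run:
```python
from m import *
s=ctrl.observe(); print(s['tcp_pos'],s['tool_rot'],s['joint_positions'].round(2))
c=cam('wrist'); cv2.imwrite('pics/w7.png',c['color']); np.save('w7.npy',c,allow_pickle=True)
```

```text
[0.53790888 0.10300644 0.22839742] [-3.14024349e+00 -2.54704681e-04  1.86758354e+00] [-0.58  0.4   0.41  2.03 -0.22  0.76  0.26]
```

View pics/w7.png

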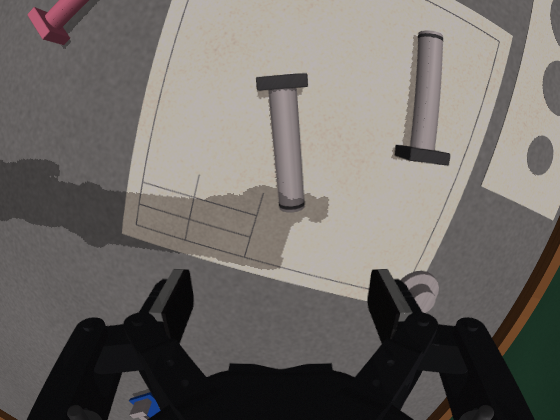

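Run:
```python
from m import *
c=np.load('w7.npy',allow_pickle=True).item()
im=c['color']
def pts(L):
    return [onz(c,u,v,z) for u,v,z in L]
for n,L in {'b':[(283.5,95,.0235),(290.5,195,.016),(291,206,.015),(282,82,.025)],'a':[(424.5,143,.0235),(430,45,.016),(430,36,.015),(423,155,.025)]}.items():
    p=pts(L); d=p[1]-p[0]; print(n,[q.round(4).tolist() for q in p],'ang',np.degrees(np.arctan2(d[1],d[0])), 'len',np.linalg.norm(p[2]-p[3]))
```

```text
b [[0.5127, 0.1885, 0.0235], [0.5533, 0.0837, 0.016], [0.558, 0.071, 0.015], [0.5072, 0.2013, 0.025]] ang -68.84257422334453 len 0.14023880756281665
a [[0.6806, 0.191, 0.0235], [0.6526, 0.3028, 0.016], [0.6499, 0.3137, 0.015], [0.6834, 0.1774, 0.025]] ang 104.09251423168776 len 0.14069869161879792
```

The wrist view shows post_b lying with its foot at (282,82) and head at (291,206). The other post has its foot at (423,155) and head at (430,36), and the pink look-alike is at top left. I'll test the tilt range in the air first.

servo_tool --motion "1 0 0 0 0 0 -0.35;1 0 0 -0.5 0 -1 0;1 0 0 0 0 -1 0;1 0 0 0 0 -1 0;1 0 0 0 0 -1 0;1 0 0 0 0 -1 0;1 0 0 0 0 -1 0;1 0 0 0 0 -0.4 0"

```text
time: 30.65
tcp_pos: [0.5379, 0.1076, 0.2368]
tool_rot: [-3.138, 0.965, 1.932]
ft_force: [0.2, 0.3, -1.1]
grip_width: 0.0852
grasp_force: 0.0
```

Run:
```python
from m import *
s=ctrl.observe(); print(s['tcp_pos'],s['tool_rot'],s['joint_positions'].round(2))
```

```text
[0.53792595 0.1075687  0.23681753] [-3.13785416  0.96505226  1.932171  ] [-1.33  0.78  0.91  2.08  0.51  0.78 -0.59]
```

servo_tool --motion "1 0 0 0 0 1 0;1 0 0 0 0 1 0;1 0 0 0 0 1 0;1 0 0 0 0 1 0;1 0 0 0 0 1 0;1 0 0 0 0 1 0;1 0 0 0 0 1 0;1 0 0 0 0 1 0"

```text
time: 31.45
tcp_pos: [0.5392, 0.1033, 0.2405]
tool_rot: [3.138, -0.246, 1.922]
ft_force: [-0.8, -0.3, -0.2]
grip_width: 0.0857
grasp_force: 0.0
```

servo_tool --motion "1 0 0 0 0 1 0;1 0 0 0 0 1 0;1 0 0 0 0 0.4 0;1 0 0 0 0 0 0;1 0 0 0 0 0 0"

```text
time: 31.95
tcp_pos: [0.5383, 0.1033, 0.2387]
tool_rot: [-3.14, -0.6, 1.92]
ft_force: [0.2, 1.3, 0.5]
grip_width: 0.0855
grasp_force: 0.0
```

```bash
cat > d.py <<'E'
from m import *
import sys
from scipy.spatial.transform import Rotation as R
def delta(T):
    s=ctrl.observe(); r=R.from_euler('xyz',s['tool_rot']); 
    print(s['tcp_pos'].round(4),s['tool_rot'].round(3),'axes x,z',r.as_matrix()[:,0].round(3),r.as_matrix()[:,2].round(3),s['joint_positions'].round(2))
    print('units',(r.inv().apply(np.array(T)-s['tcp_pos'])/.02).round(2))
if __name__=='__main__': delta([float(a) for a in sys.argv[1:4]])
E
python3 d.py 0.5489 0.0956 0.0072
```

```text
[0.5383 0.1033 0.2387] [-3.14 -0.6   1.92] axes x,z [-0.283  0.776  0.564] [-0.194  0.53  -0.826] [-0.07  0.5   0.13  1.94 -0.7   1.1   0.85]
units [-6.98  0.38  9.25]
```

servo_tool --motion "1 -1 0.05 0.3 0 0 0;1 -1 0.05 0.3 0 0 0;1 -1 0.05 0.3 0 0 0;1 -1 0.05 0.3 0 0 0;1 -1 0.05 0.3 0 0 0;1 -1 0.05 0.3 0 0 0;1 -1 0.05 0.3 0 0 0;1 0 0 1 0 0 0"

```text
time: 32.75
tcp_pos: [0.5749, 0.0256, 0.1072]
tool_rot: [3.14, -0.594, 1.917]
ft_force: [0.8, 1.0, -0.3]
grip_width: 0.0855
grasp_force: 0.0
```

servo_tool --motion "1 0 0 1 0 0 0;1 0 0 1 0 0 0;1 0 0 1 0 0 0;1 0 0 0 0 0 0;1 0 0 0 0 0 0"

```text
time: 33.25
tcp_pos: [0.5611, 0.0617, 0.0591]
tool_rot: [-3.141, -0.6, 1.922]
ft_force: [1.1, -1.0, 0.2]
grip_width: 0.0856
grasp_force: 0.0
```

Run:
```python
from d import *
delta([0.5489,0.0956,0.0072])
c=cam('wrist'); cv2.imwrite('pics/w8.png',c['color']); np.save('w8.npy',c,allow_pickle=True)
```

```text
[0.5611 0.0617 0.0591] [-3.141 -0.6    1.922] axes x,z [-0.284  0.775  0.565] [-0.195  0.53  -0.825] [ 0.04  0.78  0.08  1.94 -0.79  0.89  1.11]
units [0.02 0.01 3.16]
```

View pics/w8.png

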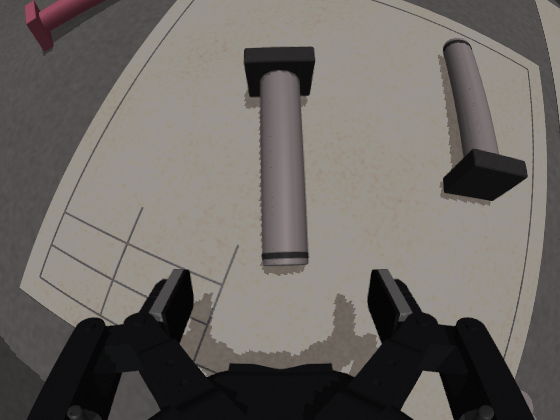

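The post is centred between the fingers, with its head at (285,260) against finger midpoint 280. I'll advance and close.

servo_tool --motion "1 0 0.05 0.8 0 0 0;1 0 0.05 0.8 0 0 0;1 0 0 0.8 0 0 0;1 0 0 0.7 0 0 0;1 0 0 0 0 0 0;-1 0 0 0 0 0 0;-1 0 0 0 0 0 0;-1 0 0 0 0 0 0"

```text
time: 34.1
tcp_pos: [0.5516, 0.0946, 0.0086]
tool_rot: [3.14, -0.599, 1.921]
ft_force: [-0.1, -0.3, -0.0]
grip_width: 0.0444
grasp_force: 0.0
```

servo_tool --motion "-1 0 0 0 0 0 0;-1 0 0 0 0 0 0;-1 0 0 0 0 0 0;-1 0 0 0 0 0 0;-1 0 0 0 0 0 0;-1 0 0 0 0 0 0"

```text
time: 34.7
tcp_pos: [0.5511, 0.0945, 0.0088]
tool_rot: [3.141, -0.6, 1.921]
ft_force: [-1.4, -2.2, 4.7]
grip_width: 0.0279
grasp_force: 58.8
```

Run:
```python
from d import *
delta([0.5489,0.0956,0.0072]); s=ctrl.observe(); print(s['grip_width'],s['grasp_force'],s['ft_force'],s['torque'])
```

```text
[0.5511 0.0945 0.0088] [ 3.141 -0.6    1.921] axes x,z [-0.283  0.775  0.564] [-0.193  0.53  -0.826] [ 0.02  0.85  0.02  1.98 -0.87  0.78  1.16]
units [ 0.03 -0.08  0.11]
0.027853302367809314 58.83253633975983 [-1.41392643 -2.17744713  4.74680678] [-0.42724652  0.17265268  0.22085563]
```

The post is gripped at 28 mm with 59 N. I'll tip it about the foot's lower edge: turn about tool −y, with shifts worked out for the pivot at e = (0.0996, 0, 0.0788) in tool axes.

servo_tool --motion "-1 0.51 0 -0.57 0 -0.8 0;-1 0.51 0 -0.57 0 -0.8 0;-1 0.51 0 -0.57 0 -0.8 0;-1 0.51 0 -0.57 0 -0.8 0;-1 0 0 0 0 0 0"

```text
time: 35.2
tcp_pos: [0.5421, 0.1231, 0.0671]
tool_rot: [3.14, -0.123, 1.937]
ft_force: [-1.2, 3.2, -6.2]
grip_width: 0.0281
grasp_force: 59.9
```

servo_tool --motion "-1 0.51 0 -0.57 0 -0.8 0;-1 0.51 0 -0.57 0 -0.8 0;-1 0.51 0 -0.57 0 -0.8 0;-1 0.51 0 -0.57 0 -0.8 0;-1 0 0 0 0 0 0"

```text
time: 35.7
tcp_pos: [0.5273, 0.1607, 0.1081]
tool_rot: [-3.137, 0.365, 1.941]
ft_force: [-1.2, 2.1, 0.3]
grip_width: 0.0278
grasp_force: 59.1
```

Run:
```python
from d import *
delta([0.5489,0.0956,0.0072]); s=ctrl.observe(); print(s['grip_width'],s['grasp_force'],s['ft_force'],s['torque'])
c=cam('side'); w=cam('wrist'); a=cv2.resize(c['color'][80:260,200:460],(520,360)); b=cv2.resize(w['color'],(320,240)); o=np.zeros((600,520,3),np.uint8); o[:360]=a; o[360:,:320]=b; cv2.imwrite('pics/s9.png',o)
```

```text
[0.5273 0.1607 0.1081] [-3.137  0.365  1.941] axes x,z [-0.338  0.871 -0.357] [ 0.125 -0.334 -0.934] [-1.14  0.77  0.84  2.11 -0.38  0.52  0.25]
units [-1.4  -0.14  5.94]
0.027820040405672788 59.08483922481537 [-1.19657786  2.09428232  0.31287224] [1.22462983 0.76225898 0.02119714]
```

View pics/s9.png

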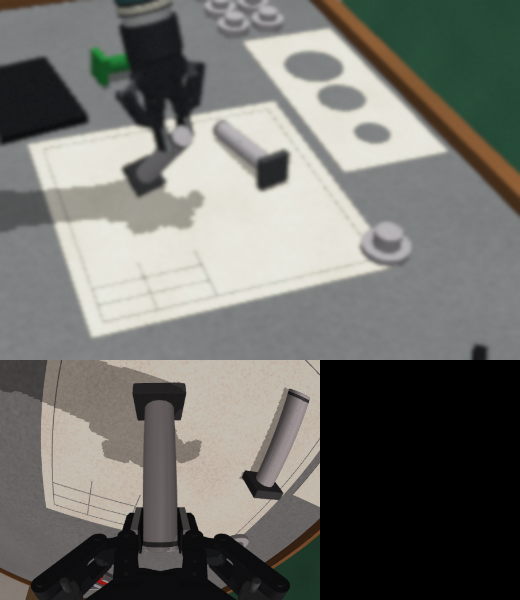

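The post is tipping with its foot down, at about (145,180) in the side crop, and forces are low. I'll continue.

servo_tool --motion "-1 0.51 0 -0.57 0 -0.8 0;-1 0.51 0 -0.57 0 -0.8 0;-1 0.51 0 -0.57 0 -0.8 0;-1 0.51 0 -0.57 0 -0.8 0;-1 0.51 0 -0.57 0 -0.8 0;-1 0 0 0 0 0 0"

```text
time: 36.4
tcp_pos: [0.5046, 0.2265, 0.1199]
tool_rot: [-3.13, 0.965, 1.94]
ft_force: [1.2, 0.9, -6.6]
grip_width: 0.0279
grasp_force: 59.4
```

servo_tool --motion "-1 0.3 0 -0.33 0 -0.48 0;-1 0 0 0 0 0 0;-1 0 0 0 0 0 0"

```text
time: 36.7
tcp_pos: [0.5017, 0.2296, 0.1235]
tool_rot: [-3.14, 1.028, 1.922]
ft_force: [0.2, -0.1, -6.1]
grip_width: 0.028
grasp_force: 60.0
```

Run:
```python
from d import *
delta([0.5489,0.0956,0.0072]); s=ctrl.observe(); print(s['grip_width'],s['grasp_force'],s['ft_force'],s['torque'])
c=cam('side'); w=cam('wrist'); a=cv2.resize(c['color'][80:260,200:460],(520,360)); b=cv2.resize(w['color'],(320,240)); o=np.zeros((600,520,3),np.uint8); o[:360]=a; o[360:,:320]=b; cv2.imwrite('pics/s10.png',o)
```

```text
[0.5017 0.2296 0.1235] [-3.14   1.028  1.922] axes x,z [-0.178  0.485 -0.856] [ 0.292 -0.805 -0.517] [-1.6   1.29  1.18  1.97 -0.2   0.82 -0.15]
units [ 1.3  -0.07  9.09]
0.028003787905207817 60.002787709236145 [ 0.15644304 -0.08591023 -6.13922197] [1.84079178 0.66563369 0.02532875]
```

View pics/s10.png

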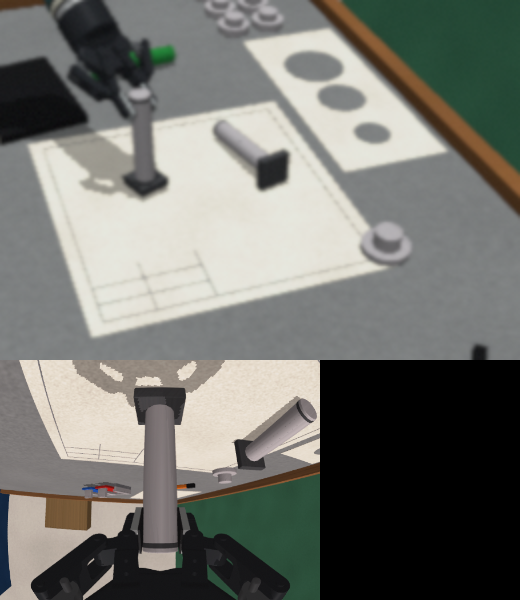

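Post_b is nearly upright at (145,140) in the side crop. The −6 N means its weight is still partly carried, so I'll lower until it bears.

servo_tool --motion "-1 0.06 0 0.036 0 0 0;-1 0.06 0 0.036 0 0 0;-1 0 0 0 0 0 0"

```text
time: 37.1
tcp_pos: [0.5015, 0.2301, 0.1225]
tool_rot: [3.141, 1.03, 1.92]
ft_force: [-0.9, 0.3, -5.7]
grip_width: 0.0281
grasp_force: 60.0
```

servo_tool --motion "-1 0.06 0 0.036 0 0 0;-1 0.06 0 0.036 0 0 0;-1 0 0 0 0 0 0"

```text
time: 37.4
tcp_pos: [0.5018, 0.2297, 0.1209]
tool_rot: [3.141, 1.034, 1.92]
ft_force: [-0.9, 0.1, -1.1]
grip_width: 0.0284
grasp_force: 60.1
```

servo_tool --motion "-1 0.05 0 0.03 0 0 0;-1 0 0 0 0 0 0;1 0 0 0 0 0 0;1 0 0 0 0 0 0;1 0 0 0 0 0 0;1 0 0 0 0 0 0;1 0 0 0 0 0 0"

```text
time: 38.1
tcp_pos: [0.5016, 0.2302, 0.1186]
tool_rot: [-3.141, 1.032, 1.922]
ft_force: [0.2, 0.2, 0.2]
grip_width: 0.0851
grasp_force: 0.0
```

servo_tool --motion "1 0 0 -0.3 0 0 0;1 0 0 -0.6 0 0 0;1 0 0 -1 0 0 0;1 0 0 -1 0 0 0;1 0 0 -1 0 0 0;1 0 0 -1 0 0 0;1 0 0 -1 0 0 0;1 0 0 0 0 0 0"

```text
time: 38.9
tcp_pos: [0.4674, 0.3295, 0.1805]
tool_rot: [3.136, 1.03, 1.923]
ft_force: [0.8, 1.3, 0.3]
grip_width: 0.0856
grasp_force: 0.0
```

Run:
```python
from d import *
delta([0.5017,0.2296,0.25])
c=cam('side'); cv2.imwrite('pics/s11.png',c['color']); np.save('s11.npy',c,allow_pickle=True)
# lean of post_b: shaft edges in side view between z=.03 and .13 about expected foot
for z in(.02,.14): print(z,proj(c,[.515,.197,z]))
g=c['color'].astype(int)
x0,y0=[int(v) for v in proj(c,[.515,.197,.08])]
for v in range(y0-14,y0+14,4): print(v,g[v,x0-14:x0+15].min(1).tolist())
```

```text
[0.4674 0.3295 0.1805] [3.136 1.03  1.923] axes x,z [-0.178  0.483 -0.857] [ 0.301 -0.803 -0.515] [-1.71  1.24  1.24  1.83 -0.17  1.07 -0.18]
units [-5.7  -0.13  2.74]
0.02 [279.71412239 172.32793145]
0.14 [279.59255356 137.12651991]
141 [122, 115, 104, 97, 97, 100, 100, 101, 100, 98, 96, 98, 123, 164, 191, 199, 201, 207, 211, 211, 212, 209, 207, 207, 207, 204, 197, 194, 197]
145 [195, 187, 148, 110, 98, 100, 100, 101, 100, 98, 94, 100, 131, 173, 200, 208, 213, 216, 216, 215, 216, 217, 218, 218, 219, 219, 218, 217, 217]
149 [206, 190, 150, 110, 98, 99, 100, 101, 99, 98, 95, 101, 132, 179, 209, 216, 218, 219, 218, 219, 219, 218, 218, 218, 219, 218, 217, 217, 216]
153 [174, 189, 164, 116, 98, 99, 101, 99, 99, 97, 95, 101, 132, 180, 208, 215, 216, 216, 216, 216, 217, 217, 218, 217, 217, 216, 216, 218, 218]
157 [211, 202, 168, 116, 98, 98, 100, 99, 99, 98, 95, 101, 132, 181, 211, 218, 217, 216, 218, 217, 216, 216, 217, 217, 217, 217, 216, 215, 216]
161 [214, 205, 173, 126, 100, 98, 99, 100, 99, 96, 94, 100, 134, 183, 211, 218, 219, 219, 219, 219, 218, 217, 217, 215, 216, 216, 216, 215, 216]
165 [211, 199, 167, 121, 100, 99, 99, 99, 99, 99, 94, 95, 113, 153, 189, 211, 217, 218, 218, 218, 217, 217, 217, 217, 217, 217, 217, 218, 216]
```

Post_b stands: its shaft edges are vertical in the side view, constant over rows 145–161. Next is the other post, head to the left. I'll re-tilt, then position over its head.

servo_tool --motion "1 0 0 -1 0 0.96 0;1 0 0 -1 0 0.96 0;1 0 0 -1 0 0.96 0;1 0 0 -1 0.41 0 0.59;1 0 0 -0.5 0 0 0;1 0 0 0 0 0 0"

```text
time: 39.55
tcp_pos: [0.446, 0.3855, 0.2415]
tool_rot: [-3.141, 0.6, 1.817]
ft_force: [-0.9, 0.4, -1.0]
grip_width: 0.0854
grasp_force: 0.0
```

Run:
```python
from d import *
delta([0.6548,0.2943,0.22])
c=cam('top'); g=c['color'].astype(int)
for z in(.0163,):
  print('P px',proj(c,[.6548,.2943,.0163]),'head',proj(c,[.65,.3137,.015]),'foot',proj(c,[.685,.172,.026]))
s=g[130:175,180:245]; print(((s.max(2)<80).sum()))
```

```text
[0.446  0.3855 0.2415] [-3.141  0.6    1.817] axes x,z [-0.201  0.801 -0.564] [ 0.137 -0.548 -0.826] [-1.67  0.95  1.22  1.77 -0.32  1.19 -0.15]
units [-5.14  9.02  4.81]
P px [194.35793844 157.88282073] head [187.72103376 159.61952631] foot [236.19644393 146.77609923]
123
```

servo_tool --motion "1 -0.87 0.97 0.54 0 0 0;1 -0.87 0.97 0.54 0 0 0;1 -0.87 0.97 0.54 0 0 0;1 -0.87 0.97 0.54 0 0 0;1 -0.87 0.97 0.54 0 0 0;1 -0.87 0.97 0.54 0 0 0;1 -0.87 0.97 0.54 0 0 0;1 -0.87 0.97 0.54 0 0 0"

```text
time: 40.4
tcp_pos: [0.635, 0.2624, 0.2458]
tool_rot: [-3.135, 0.602, 1.819]
ft_force: [0.3, 1.0, 0.1]
grip_width: 0.0854
grasp_force: 0.0
```

servo_tool --motion "1 -0.87 0.97 0.54 0 0 0;1 0 0 0 0 1 0;1 0 0 0 0 1 0;1 0 0 0 0 1 0;1 0 0 0 0 1 0;1 0 0 0 0 1 0;1 0 0 0 0 1 0;1 0 0 0 0 1 0"

```text
time: 41.2
tcp_pos: [0.6583, 0.2481, 0.2482]
tool_rot: [-3.139, -0.455, 1.814]
ft_force: [0.9, -0.8, -0.1]
grip_width: 0.0852
grasp_force: 0.0
```

servo_tool --motion "1 0 0 0 0 1 0;1 0 0 0 0 1 0;1 0 0 0 0 1 0;1 0 0 0 0 0.9 0;1 0 0 0 0 0 0"

```text
time: 41.7
tcp_pos: [0.6577, 0.2439, 0.2425]
tool_rot: [-3.116, -1.033, 1.786]
ft_force: [-0.4, 0.1, 0.1]
grip_width: 0.0857
grasp_force: 0.0
```

```bash
python3 d.py 0.66 0.25 0.25
```

```text
[0.6577 0.2439 0.2425] [-3.116 -1.033  1.786] axes x,z [-0.109  0.5    0.859] [-0.208  0.834 -0.512] [-0.29  0.78  0.39  1.71 -1.23  1.49  0.95]
units [0.46 0.18 0.04]
```

Reachable. I'll turn back and go to the pre-grasp.

servo_tool --motion "1 0 0 0 0 -1 0;1 0 0 0 0 -1 0;1 0 0 0 0 -1 0;1 0 0 0 0 -1 0;1 0 0 0 0 -1 0;1 0 0 0 0 -1 0;1 0 0 0 0 -1 0;1 0 0 0 0 -1 0"

```text
time: 42.5
tcp_pos: [0.6591, 0.2504, 0.2514]
tool_rot: [3.138, 0.171, 1.817]
ft_force: [-0.1, -1.2, -0.3]
grip_width: 0.0855
grasp_force: 0.0
```

servo_tool --motion "1 0 0 0 0 -1 0;1 0 0 0 0 -1 0;1 0 0 0 0 -0.9 0;1 0 0 0 0 0 0;1 0 0 0 0 0 0"

```text
time: 43.0
tcp_pos: [0.6584, 0.25, 0.2488]
tool_rot: [-3.139, 0.6, 1.819]
ft_force: [0.1, -1.0, 0.2]
grip_width: 0.0854
grasp_force: 0.0
```

```bash
python3 d.py 0.6438 0.3381 0.0824
```

```text
[0.6584 0.25   0.2488] [-3.139  0.6    1.819] axes x,z [-0.203  0.8   -0.565] [ 0.136 -0.548 -0.825] [-1.24  0.94  1.11  1.61 -0.24  1.07  0.04]
units [8.37 0.38 4.35]
```

servo_tool --motion "1 0.93 0.04 0 0 0 0;1 0.93 0.04 0 0 0 0;1 0.93 0.04 0 0 0 0;1 0.93 0.04 0 0 0 0;1 0.93 0.04 0.5 0 0 0;1 0.93 0.04 0.5 0 0 0;1 0.93 0.04 0.5 0 0 0;1 0.93 0.04 0.5 0 0 0"

```text
time: 43.8
tcp_pos: [0.641, 0.3471, 0.1304]
tool_rot: [-3.139, 0.601, 1.814]
ft_force: [-0.1, -0.0, 0.6]
grip_width: 0.0853
grasp_force: 0.0
```

servo_tool --motion "1 0.93 0.04 0.5 0 0 0;1 0 0 0.6 0 0 0;1 0 0 0.6 0 0 0;1 0 0 0.6 0 0 0;1 0 0 0 0 0 0;1 0 0 0 0 0 0"

```text
time: 44.4
tcp_pos: [0.6452, 0.3354, 0.0848]
tool_rot: [-3.141, 0.6, 1.812]
ft_force: [1.3, 0.4, -0.3]
grip_width: 0.0853
grasp_force: 0.0
```

Run:
```python
from d import *
delta([.6563,.2883,.0072])
c=cam('wrist'); cv2.imwrite('pics/w12.png',c['color']); np.save('w12.npy',c,allow_pickle=True)
g=c['color'].min(2).astype(int)
for v in range(90,290,20): print(v,[int(x) for x in g[v,230:336:4]])
```

```text
[0.6452 0.3354 0.0848] [-3.141  0.6    1.812] axes x,z [-0.197  0.801 -0.565] [ 0.135 -0.549 -0.825] [-1.27  1.15  0.99  1.57 -0.37  0.99 -0.09]
units [ 0.2  -0.02  4.57]
90 [106, 103, 103, 103, 106, 101, 105, 107, 103, 98, 98, 77, 58, 57, 59, 61, 63, 61, 60, 58, 56, 57, 58, 57, 60, 76, 94]
110 [97, 100, 102, 101, 105, 106, 103, 105, 104, 103, 105, 105, 109, 107, 107, 104, 107, 103, 103, 107, 109, 109, 109, 108, 106, 104, 110]
130 [109, 103, 109, 107, 107, 105, 101, 105, 108, 105, 105, 105, 108, 109, 109, 106, 109, 107, 109, 106, 106, 108, 101, 71, 60, 68, 109]
150 [163, 161, 166, 170, 160, 164, 165, 171, 169, 163, 164, 155, 168, 164, 167, 166, 167, 164, 166, 162, 127, 107, 109, 123, 171, 108, 110]
170 [171, 173, 173, 165, 166, 168, 166, 162, 169, 164, 161, 168, 164, 164, 166, 171, 172, 160, 169, 171, 168, 172, 166, 164, 161, 163, 142]
190 [166, 165, 166, 168, 168, 166, 167, 168, 91, 81, 83, 83, 82, 81, 81, 82, 82, 82, 82, 167, 161, 163, 166, 167, 166, 164, 160]
210 [169, 164, 170, 167, 166, 170, 170, 171, 91, 106, 47, 48, 57, 137, 97, 39, 47, 69, 100, 169, 162, 158, 165, 164, 163, 162, 167]
230 [170, 166, 166, 165, 165, 166, 168, 165, 145, 106, 123, 129, 138, 143, 138, 133, 124, 108, 162, 164, 165, 161, 164, 162, 163, 165, 159]
250 [165, 164, 164, 165, 161, 164, 160, 163, 163, 104, 124, 130, 140, 141, 137, 131, 116, 117, 159, 164, 162, 167, 164, 160, 163, 164, 167]
270 [160, 164, 165, 164, 166, 166, 116, 29, 28, 99, 125, 131, 140, 139, 134, 122, 100, 30, 29, 163, 166, 166, 167, 167, 167, 167, 167]
```

View pics/w12.png

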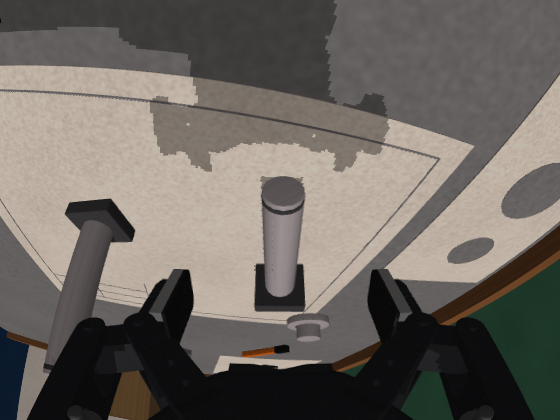

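The post is centred between the fingers: head disc at (283,192), foot at (280,288). Post_b is standing at left. I'll advance and close.

servo_tool --motion "1 0.1 0.05 0.9 0 0 0;1 0.1 0 0.9 0 0 0;1 0 0 0.9 0 0 0;1 0 0 0.9 0 0 0;1 0 0 0.9 0 0 0;1 0 0 0 0 0 0;-1 0 0 0 0 0 0;-1 0 0 0 0 0 0"

```text
time: 45.25
tcp_pos: [0.6578, 0.2915, 0.0083]
tool_rot: [3.141, 0.6, 1.814]
ft_force: [0.3, 0.0, 0.4]
grip_width: 0.0589
grasp_force: 0.0
```

servo_tool --motion "-1 0 0 0 0 0 0;-1 0 0 0 0 0 0;-1 0 0 0 0 0 0;-1 0 0 0 0 0 0;-1 0 0 0 0 0 0;-1 0 0 0 0 0 0;-1 0 0 0 0 0 0"

```text
time: 45.95
tcp_pos: [0.6574, 0.2918, 0.0085]
tool_rot: [3.141, 0.599, 1.814]
ft_force: [-2.3, 3.6, 5.8]
grip_width: 0.0281
grasp_force: 59.1
```

Run:
```python
from d import *
delta([.6563,.2883,.0072]); s=ctrl.observe(); print(s['grip_width'],s['grasp_force'],s['ft_force'],s['torque'])
c=np.load('w12.npy',allow_pickle=True).item(); print('head end',onz(c,283,194,.015))
```

```text
[0.6574 0.2918 0.0085] [3.141 0.599 1.814] axes x,z [-0.199  0.801 -0.564] [ 0.136 -0.547 -0.826] [-1.2   1.22  0.94  1.62 -0.41  0.85 -0.07]
units [-0.09 -0.1   0.14]
0.02812677590374415 59.057140946388245 [-2.27049839  3.63739296  5.75859597] [ 0.48339029  0.36042111 -0.4002451 ]
head end [0.65049541 0.31286618 0.015     ]
```

servo_tool --motion "-1 -0.515 0 -0.58 0 0.8 0;-1 -0.515 0 -0.58 0 0.8 0;-1 -0.515 0 -0.58 0 0.8 0;-1 -0.515 0 -0.58 0 0.8 0;-1 0 0 0 0 0 0"

```text
time: 46.45
tcp_pos: [0.6649, 0.2627, 0.0702]
tool_rot: [3.138, 0.122, 1.8]
ft_force: [2.4, -2.5, -3.4]
grip_width: 0.0279
grasp_force: 59.9
```

servo_tool --motion "-1 -0.515 0 -0.58 0 0.8 0;-1 -0.515 0 -0.58 0 0.8 0;-1 -0.515 0 -0.58 0 0.8 0;-1 -0.515 0 -0.58 0 0.8 0;-1 0 0 0 0 0 0"

```text
time: 46.95
tcp_pos: [0.6752, 0.2212, 0.111]
tool_rot: [-3.141, -0.359, 1.799]
ft_force: [-0.9, -0.5, -1.4]
grip_width: 0.0278
grasp_force: 59.9
```

servo_tool --motion "-1 -0.515 0 -0.58 0 0.8 0;-1 -0.515 0 -0.58 0 0.8 0;-1 -0.515 0 -0.58 0 0.8 0;-1 -0.515 0 -0.58 0 0.8 0;-1 -0.515 0 -0.58 0 0.8 0;-1 0 0 0 0 0 0"

```text
time: 47.55
tcp_pos: [0.6909, 0.15, 0.1217]
tool_rot: [-3.128, -0.952, 1.792]
ft_force: [-0.1, -1.4, -7.6]
grip_width: 0.0279
grasp_force: 59.2
```

servo_tool --motion "-1 -0.3 0 -0.33 0 0.5 0;-1 0 0 0 0 0 0;-1 0 0 0 0 0 0"

```text
time: 47.85
tcp_pos: [0.6911, 0.1497, 0.1241]
tool_rot: [-3.133, -1.028, 1.808]
ft_force: [0.5, 0.0, -6.4]
grip_width: 0.0282
grasp_force: 59.8
```

Run:
```python
from d import *
delta([.6563,.2883,.0072]); s=ctrl.observe(); print(s['grip_width'],s['grasp_force'],s['ft_force'],s['torque'])
```

```text
[0.6911 0.1497 0.1241] [-3.133 -1.028  1.808] axes x,z [-0.121  0.502  0.856] [-0.209  0.831 -0.516] [ 0.02  0.93  0.1   1.62 -1.06  1.35  1.02]
units [-1.32  0.01  9.14]
0.028209380890219096 59.82694208621979 [ 0.47559785  0.04713975 -6.40025749] [-2.03004747 -0.55035799  0.02369501]
```

servo_tool --motion "-1 -0.06 0 0.036 0 0 0;-1 -0.06 0 0.036 0 0 0;-1 0 0 0 0 0 0"

```text
time: 48.15
tcp_pos: [0.6916, 0.1506, 0.1239]
tool_rot: [-3.139, -1.033, 1.813]
ft_force: [-0.7, 0.4, -6.0]
grip_width: 0.0281
grasp_force: 59.8
```

servo_tool --motion "-1 -0.06 0 0.036 0 0 0;-1 -0.06 0 0.036 0 0 0;-1 0 0 0 0 0 0"

```text
time: 48.45
tcp_pos: [0.692, 0.1507, 0.1234]
tool_rot: [-3.142, -1.038, 1.814]
ft_force: [-1.3, -1.0, 1.4]
grip_width: 0.028
grasp_force: 60.1
```

servo_tool --motion "-1 -0.03 0 0.018 0 0 0;-1 0 0 0 0 0 0"

```text
time: 48.65
tcp_pos: [0.692, 0.151, 0.1233]
tool_rot: [3.141, -1.04, 1.815]
ft_force: [-1.8, -0.7, 5.1]
grip_width: 0.0278
grasp_force: 60.3
```

Contact. Now I'll release and back away along the tool.

servo_tool --motion "1 0 0 0 0 0 0;1 0 0 0 0 0 0;1 0 0 0 0 0 0;1 0 0 0 0 0 0;1 0 0 0 0 0 0;1 0 0 0 0 0 0"

```text
time: 49.25
tcp_pos: [0.6921, 0.15, 0.1207]
tool_rot: [-3.14, -1.035, 1.812]
ft_force: [-0.6, 0.3, 0.0]
grip_width: 0.0854
grasp_force: 0.0
```

servo_tool --motion "1 0 0 -0.3 0 0 0;1 0 0 -0.6 0 0 0;1 0 0 -1 0 0 0;1 0 0 -1 0 0 0;1 0 0 -1 0 0 0;1 0 0 -1 0 0 0;1 0 0 -1 0 0 0;1 0 0 -1 0 0 0"

```text
time: 50.05
tcp_pos: [0.721, 0.033, 0.1923]
tool_rot: [-3.141, -1.035, 1.812]
ft_force: [-0.5, 0.1, -0.4]
grip_width: 0.0853
grasp_force: 0.0
```

servo_tool --motion "1 0.7 0 -0.7 0 0 0;1 0.7 0 -0.7 0 0 0;1 0.7 0 -0.7 0 0 0;1 0 0 0 0 0 0;1 0 0 0 0 0 0;1 0 0 0 0 0 0"

```text
time: 50.65
tcp_pos: [0.7236, 0.0216, 0.2482]
tool_rot: [-3.137, -1.036, 1.811]
ft_force: [-0.1, -0.8, -0.8]
grip_width: 0.0852
grasp_force: 0.0
```

Run:
```python
from d import *
delta([.6563,.2883,.0072])
c=cam('side'); g=c['color'].astype(int); cv2.imwrite('pics/s13.png',c['color'])
for n,p in(('b',[.515,.197]),('a',[.685,.178])):
  for z in(.04,.09,.13):
    x0,y0=[int(v) for v in proj(c,p+[z])]; print(n,z,(x0,y0),g[y0,x0-14:x0+15].min(1).tolist())
t=cam('top'); i=t['color'].astype(int); cv2.imwrite('pics/t13.png',t['color'])
m=np.zeros(i.shape[:2],bool); m[125:258,170:305]=i[125:258,170:305].max(2)<80
for q in big(m)[:5]: print('dark',cv2.contourArea(q),q[:,0].mean(0),onz(t,*q[:,0].mean(0),.007)[:2])
for m in((i[...,2]>i[...,0]+60)&(i[...,2]>i[...,1]+60),(i[...,0]>i[...,2]+50)&(i[...,0]>i[...,1]+30)):
  for q in big(m)[:2]: print(cv2.contourArea(q),rect(np.array([onz(t,u,v,.02)[:2] for u,v in q[:,0].astype(float)])))
```

```text
[0.7236 0.0216 0.2482] [-3.137 -1.036  1.811] axes x,z [-0.121  0.495  0.86 ] [-0.209  0.835 -0.51 ] [ 0.14  0.86  0.17  1.43 -0.95  1.61  0.89]
units [-3.36 -0.02 17.97]
b 0.04 (279, 166) [196, 166, 134, 112, 105, 106, 108, 108, 108, 105, 101, 99, 102, 123, 165, 204, 223, 228, 229, 229, 229, 228, 228, 229, 229, 229, 229, 229, 229]
b 0.09 (279, 152) [225, 219, 181, 126, 107, 107, 109, 109, 108, 106, 104, 109, 143, 194, 223, 228, 229, 228, 228, 229, 229, 229, 229, 229, 228, 229, 229, 229, 228]
b 0.13 (279, 140) [133, 123, 110, 104, 106, 108, 109, 110, 108, 107, 103, 104, 118, 146, 170, 177, 183, 197, 208, 212, 215, 217, 221, 223, 223, 223, 222, 220, 221]
a 0.04 (337, 159) [226, 225, 225, 225, 225, 224, 224, 224, 223, 222, 223, 224, 224, 219, 185, 132, 104, 103, 107, 108, 110, 110, 107, 107, 128, 182, 220, 223, 216]
a 0.09 (338, 145) [228, 228, 227, 226, 226, 225, 225, 225, 225, 226, 225, 226, 226, 225, 217, 177, 121, 101, 104, 107, 108, 110, 109, 109, 106, 106, 118, 130, 134]
a 0.13 (340, 133) [218, 218, 222, 225, 224, 223, 222, 222, 224, 224, 224, 221, 200, 163, 132, 137, 165, 185, 193, 194, 194, 195, 195, 194, 188, 188, 206, 224, 227]
dark 264.0 [241.8125  145.59375] [0.69499845 0.15726948]
dark 233.5 [217.42105263 210.21052632] [0.5008855  0.22497817]
dark 0.0 [296.5 125. ] [ 0.75868626 -0.00476846]
772.0 (array([ 0.50563675, -0.34305563]), 120.70303344726562, 62.778106689453125, -40.44117736816406)
806.5 (array([ 0.45096878, -0.40584598]), 121.5980224609375, 64.75697326660156, -40.41379165649414)
```

Foot centres at z≈7 mm are (0.695, 0.157) and (0.501, 0.225), both on the sheet, and both plates are still home. One numeric check of the lean remains.

Run:
```python
from d import *
c=cam('side'); g=cv2.imread('pics/s13.png').astype(int).min(2)
for n,p in(('b',[.501,.225]),('a',[.695,.157])):
  for z in(.03,.05,.07,.09,.11,.125,.14,.15):
    u,v=proj(c,p+[z]); r=g[int(round(v)),int(u)-16:int(u)+17]; 
    # contiguous non-white run through the predicted centre
    k=16; l=k
    while l>0 and r[l]<165:l-=1
    h=k
    while h<32 and r[h]<165:h+=1
    print(n,z,u.round(1),v.round(1),'run',int(u)-16+l+1,int(u)-16+h-1)
t=cv2.imread('pics/t13.png').astype(int); tc=cam('top')
for p in([.501,.225],[.695,.157]):
  u,v=proj(tc,p+[.15]); print('top head pred',u.round(1),v.round(1)); u,v=int(u),int(v); print(t[v-10:v+11:2,u-12:u+13:2].min(2))
```

```text
b 0.03 272.2 164.8 run 268 277
b 0.05 272.1 159.2 run 268 277
b 0.07 272.0 153.5 run 268 277
b 0.09 271.9 147.7 run 267 277
b 0.11 271.8 141.7 run 256 277
b 0.125 271.7 137.1 run 256 286
b 0.14 271.6 132.5 run 272 270
b 0.15 271.6 129.3 run 272 270
a 0.03 343.0 166.3 run 337 346
a 0.05 343.7 160.7 run 338 347
a 0.07 344.5 155.1 run 338 348
a 0.09 345.2 149.2 run 339 349
a 0.11 346.0 143.3 run 340 353
a 0.125 346.6 138.7 run 340 351
a 0.14 347.3 134.0 run 348 346
a 0.15 347.7 130.9 run 348 346
top head pred 210.4 199.4
[[161 161 157 158 159 160 158 160 161 161 161 161 159]
 [159 160 159 160 161 160 160 161 160 161 160 161 160]
 [160 161 161 160 161 160 156 152 159 161 161 161 159]
 [160 161 161 161 153 147 143 142 147 160 163 161 159]
 [162 160 160 158 146 146 147 144 140 146 161 161 160]
 [161 161 160 156 149 147 147 150 147 112 158 138 124]
 [161 162 161 158 148 149 149 148 142  66  76  62  63]
 [161 161 161 160 138 147 149 145  98  58  57  54  55]
 [160 161 161 160 119  82  92  69  61  59  59  56  49]
 [158 157 162 162 144  63  64  63  61  62  60  54  37]
 [158 159 162 161 153  75  62  64  63  61  61  58  43]]
top head pred 237.7 128.2
[[101  98  99  99  95  96  97  97  95  97  96  95  97]
 [104 102 105 105 102 103 104 100 103 104 109 110 110]
 [157 157 157 158 158 158 156 159 157 157 156 155 155]
 [160 160 160 159 159 160 158 160 159 159 158 159 157]
 [157 157 158 158 157 151 143 142 149 159 158 157 156]
 [147 148 149 148 147 141 141 142 140 140 147 146 143]
 [158 159 160 160 143 141 142 142 141 135 158 159 159]
 [157 160 161 160 134 142 143 144 141 108 155 157 157]
 [159 159 158 160 143 126 140 140 117  63 138 158 159]
 [160 159 161 159 147  69  66  61  58  62 122 157 156]
 [158 162 160 160 159  87  63  61  62  61  74  73 130]]
```

Both shafts run parallel to the projected vertical, and both heads sit where an upright post predicts. I'm handing the job in.

```bash
python3 -c "
from workcell import ctrl
print(ctrl.finish_job())"
```

```text
the job is handed in; nothing more can be done
None
```

I handed the job in with both plates home in the carrier and the two posts found (the third was not there) standing upright on the sheet, all as measured in the last camera images; the hand-in call returned no verdict.

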